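# Put the breakfast plates away in the plate rack

### The arm

A 6-joint arm with a two-finger parallel gripper is mounted at the origin on the work surface. World frame = base frame: x ahead of the robot, y to its left, z up, the work surface at z = 0. Lengths are in mm, angles in rad, forces in N, time in s.
With the tool pointing down it reaches from about 300 to 775 mm from the base axis. Payload 14.6 kg.
Tool frame: the origin (TCP) lies between the finger pads; the fingertips stand 22 mm ahead of it and the grasp point (between the pads) lies 3 mm ahead of it (finger_overhang is the distance from the TCP to the fingertips, in mm); z points along the fingers, y is the direction in which the jaws open and shut (so a half turn about z gives the same grasp; the last joint's range is limited). The gripper opens to 94 mm and grips with 3 to 60 N. Pads are 16 mm wide; open, the fingers measure 119 mm over their backs; the gripper's body (75 mm by 177 mm) begins 78 mm behind the grasp point.
Start: joints at [1.033, 0.3, 1.521, -0, 1.321, -0.067], TCP at [249.476, 490.154, 227.446] pointing down, gripper open.
Joint ranges: [-3.03, 3.03], [-0.79, 2.21], [0.23, 2.52], [-1.04, 4.18], [0, 3.07], [-2.55, 2.55]. Speed limits (rad/s): [2.22, 2.22, 2.57, 3.14, 3.14, 3.14].

### API

Orientations are given as [roll, pitch, yaw] about the fixed x, y, z axes, in that order (R = Rz(yaw) Ry(pitch) Rx(roll)).
In Python, from cell import * gives the robot as it stands.
- The arm moves only by the tool jog_arm, never from a script. Its argument "increments" is a list of rows, each a list of 7 numbers: the shift along the tool's x, y, z in cm, then the turn, a rotation vector about the tool's x, y, z in degrees, then the finger opening in cm, from 0 to 9.4. In form: [[x, y, z, wx, wy, wz, grip], ...]. A call has 1 to 20 rows; each row shifts and turns the commanded pose from where the row before left it, along the tool's axes as they then stand; what a row does not reach is not made up. A row lasts 1/8 s, in which the tool goes at most 62.5 mm and 10.7 degrees, less where a joint would pass 70% of its speed; a pose out of reach is approached as far as the arm can. A call is refused whole if a number of a shift passes 6.25 or a number of a turn 10.7, either way. A call with a gripper value outside its range is refused whole. The fingers move at their own pace and stop on an object; "squeeze" is the grip in N (left out, the last holds). Time passes only in rows, so rows that do not move let the fingers close. It gives the time, the measured TCP pose, the force and the opening at its end, in the units of the state.
- read_state(): the state, without advancing time (a new reading comes with each control period).
- camera(name): name is "side" or "top"; returns a dict with "image" (400x640x3 uint8, red, green, blue), "K" (3x3 intrinsics, pixels), "k1" (the pictures are not rectified: a ray, as slopes to the right and down, at radius r is drawn at 1 + k1 r^2 times it, then the intrinsics apply), "rvec" (rotation vector, rad) and "tvec" (3), from world to camera coordinates, as OpenCV has them. Camera axes: x right, y down, z forward; pixel columns grow to the right and rows downward; lengths in mm; the calibration is good to about 2 mm. A picture is of the moment at which its call begins. There is no depth.
- sign_off(): hands the job in, once; it reports no verdict.
Trained networks look in a picture, given as the dict that the camera call returned (one of the last four; its "shot" number tells which), for a name from the list of things; names that differ only in an ending like _2 or _b are one class to them, and where a whole thing is asked for, a point or a joint stands for the part that bears it (a point fixed in the world has none). Each returns a list of dicts, best first, with "conf" (0 to 1); they miss things now and then, are a little off and sometimes report something else, mostly with a low value. They report only what shows in the picture. A call takes as long as a camera call. They do not tell look-alikes from the thing itself.
- recognise(picture, name): "centre" ([x, y, z] in mm, in the coordinates of the camera as it stood for that picture, good to about 4 mm: the middle of the surface that is visible of it).
- regions_of(picture, name): "mask" (400x640 bool, what is visible of it).
The state is a dict: "clock": time; "joints": joint angles; "qd": joint speeds; "effort": joint torques, N m; "eef_pos": TCP position; "eef_rot": TCP orientation; "wrist_force": force on the tool from outside, world axes, zero at the start; "moment": the same for the moment, N m; "finger_gap": finger opening in mm.
Only numpy, scipy, OpenCV 4.12 (cv2) and the standard library are available. Lean on these libraries where they do the work, as an engineer would, in place of code of your own. Each camera call takes 0.05 s, during which the arm holds its last target.

### The job

The large and the small round plate are leaning in the two slanted wooden stands on the tiled ledge. Stand both upright in the wooden plate rack: the large plate between the tall, wide-set tines, the small plate between the short, close-set tines, each resting right down on the slot's rails and let go. Lower them into place, do not drop them, and leave the cup, the jar and the turner where they are.

Things in the scene. Friction and masses are not known exactly. Their poses are not given: they have to be found in the camera images.
- large_plate: 150 mm round flat ceramic plate, about 0.28 kg, loose, 9 mm thick with flat faces; a foot 60 mm across stands 3 mm proud of its back. Origin: its centre, mid-thickness. z: the plate's axis, out of the eating side; at the start it points away from the robot and 25 degrees up. Its top rim is free on both sides: pinch it across the thickness, fingers tilted along the plate.
- small_plate: 110 mm round flat ceramic plate, about 0.14 kg, loose, 9 mm thick with flat faces; a foot 44 mm across stands 3 mm proud of its back. Origin: its centre, mid-thickness. z: the plate's axis, out of the eating side; at the start it points away from the robot and 25 degrees up. Its top rim is free on both sides: pinch it across the thickness, fingers tilted along the plate.
- large_stand: fixed wooden stand holding the large plate at the start (the stands may swap places). Base 110 x 110 x 14 mm, origin: centre of its underside; x away from the robot. Two 8 mm tines at y = +-40 mm lean 25 degrees, tops towards -x, ending 16 mm up the slope past the plate's centre; the plate lies on their +x side and on two short rails. Draw it out along its slope.
- small_stand: same for the small plate: base board 110 x 90 x 14 mm, tines at y = +-30 mm that end 13 mm up the slope past the plate's centre.
- rack: fixed wooden rack, base 160 (x) x 140 (y) x 14 mm, origin: centre of its underside. Two slots 70 mm apart along x; a plate's axis in its slot lies along the rack's x, either face forward. In each slot its edge rests on two 10 mm thick rails that run along x, centre lines 30 mm above the ledge; it cannot roll and stands by itself in the 16 mm gap (along x) between two pairs of tines.
- large_slot (a point): where the large plate's centre (its origin) is when it is seated in the large slot, 96 mm above the ledge, at rack x = +35 mm. Tines 8 mm thick at y = +-45 mm (rails too), tops 90 mm above the ledge; axes as the rack's.
- small_slot (a point): where the small plate's centre (its origin) is when it is seated in the small slot, 82 mm above the ledge, at rack x = -35 mm. Tines 8 mm thick at y = +-30 mm (rails too), tops 75 mm above the ledge; axes as the rack's.
- cup: steel cup, 74 mm across the rim, 85 mm tall, loose; leave it alone. Origin: centre of its underside.
- jar: glass jar with a hinged, closed glass lid, 96 mm across, 118 mm tall, loose; leave it alone. Origin: centre of its underside.
- turner: silicone-handled steel turner, 310 mm long, lying flat with its blade (75 mm wide) to its +x, loose; leave it alone. Origin: on the ledge under the front of the handle.
Not all that is in view belongs to the job. What is shaped like the small_plate but blue is not meant. What is shaped like the large_plate but yellow is not meant.

How it is judged (in metres and radians):
At the end, for the whole second after the job is handed in: Each plate stands in its own slot, at rest and released: centre within 11 mm of the slot's seated point along the rack's x, 10 mm along its y, and from 6 mm below to 7 mm above it in height; upright within 0.25 rad and its axis along the rack's x within 0.27 rad (x of large_plate in the frame of large_slot between -0.011 and 0.011 m and y of large_plate in the frame of large_slot between -0.01 and 0.01 m and z of large_plate in the frame of large_slot between -0.006 and 0.007 m and angle between large_plate's own z axis and vertical between 1.32 and 1.82 rad and angle between the z axis of each of large_plate, small_plate and the x axis of rack, either way round below 0.27 rad and linear speed of each of large_plate, small_plate below 0.02 m/s and angular speed of each of large_plate, small_plate below 0.2 rad/s and x of small_plate in the frame of small_slot between -0.011 and 0.011 m and y of small_plate in the frame of small_slot between -0.01 and 0.01 m and z of small_plate in the frame of small_slot between -0.006 and 0.007 m and angle between small_plate's own z axis and vertical between 1.32 and 1.82 rad); the robot touches nothing.
It fails at once if the large plate is dropped (falls free faster than 0.5 m/s, about 13 mm of fall) (contact force between large_plate and the fingers below 0.05 N and linear speed of large_plate above 0.5 m/s).
It fails at once if the small plate is dropped (falls free faster than 0.5 m/s, about 13 mm of fall) (contact force between small_plate and the fingers below 0.05 N and linear speed of small_plate above 0.5 m/s).
It fails at once if the cup is shifted by more than 30 mm (distance of cup from where it was at the start of the episode above 0.03 m).
It fails at once if the jar is shifted by more than 30 mm (distance of jar from where it was at the start of the episode above 0.03 m).
It fails at once if the turner is shifted by more than 30 mm (distance of turner from where it was at the start of the episode above 0.03 m).
It also fails if it takes over 69 s, if anything falls off the work surface, if the arm or the gripper's body presses on something with over 40 N, if the wrist force passes 120 N, or if a joint passes its speed limit or range.

## Working session

There is one attempt and no reset: what is moved stays moved. The work goes in short steps, Python scripts to look and compute and a tool call to move; the robot and the scene stay as the last step left them, time stands still between calls to the robot, and variables do not carry over. Pictures are saved under pics/ and viewed, and the job is handed in when it is done.

Besides the shell and the picture viewer there is one more tool, called after "Request:" in YAML: its name, and indented under it one key for each argument. jog_arm: Moves the arm, as the interface text tells. Its arguments: {"type":"object","properties":{"increments":{"type":"array"},"squeeze":{"type":"number"}},"required":["increments"]}

```bash
ls; mkdir -p pics; python3 - <<'E'
from cell import *
import cv2,numpy as np,pickle
print(read_state())
for n in("side","top"):
    c=camera(n); cv2.imwrite(f"pics/{n}0.png",c["image"][:,:,::-1]); print(n,c["K"],c["k1"],c["rvec"],c["tvec"])
    R=cv2.Rodrigues(np.array(c["rvec"],float))[0]; t=np.array(c["tvec"],float).ravel()
    print("cam pos",-R.T@t)
    for o in("large_plate","small_plate","rack","large_stand","small_stand","cup","jar","turner"):
        for d in recognise(c,o): print(o,round(d["conf"],2),(R.T@(np.array(d["centre"])-t)).round(1))
    pickle.dump(c,open(f"{n}0.pkl","wb"))
E
```

```text
pics
{'clock': 0.0, 'joints': array([ 1.03338033e+00,  3.00450862e-01,  1.52156476e+00, -3.70070299e-05,
        1.32069383e+00, -6.66008754e-02]), 'qd': array([ 1.19960065e-03,  1.12498367e-04,  1.90122530e-04,  4.45441330e-05,
        2.47402347e-03, -6.14784726e-04]), 'effort': array([-1.31841629e-03, -5.31820321e+01, -3.52724648e+01,  7.07389601e-02,
        2.45460105e-02, -9.25675954e-05]), 'eef_pos': array([249.3798821 , 489.9554021 , 226.90431869]), 'eef_rot': array([-3.14047594e+00, -3.85589429e-05,  2.67078669e+00]), 'wrist_force': array([-0.08620917, -0.11709237,  0.81988514]), 'moment': array([ 0.0162778 , -0.03187737,  0.00909345]), 'finger_gap': 93.88217810167177}
side [[404.66471517   0.         324.43064575]
 [  0.         404.66471517 202.59333961]
 [  0.           0.           1.        ]] 0.031794594116599975 [ 2.09378017 -0.54037937  0.30923165] [-425.3914408   296.29161219  883.55102454]
cam pos [  79.72359288 -709.80737445  734.32053644]
large_plate 0.93 [375.  272.8   8.7]
large_plate 0.52 [514.7 271.8 116.5]
large_plate 0.27 [541.4 283.7  11.7]
small_plate 0.9
[... 308 characters left out ...]
35   0.         325.82052536]
 [  0.         384.86325835 199.49500168]
 [  0.           0.           1.        ]] -0.07184063720095898 [ 2.1358085  -2.10572947  0.20126919] [ 142.33960546  569.09692967 1122.28420791]
cam pos [ 344.19573965  147.28782307 1209.74762325]
large_plate 0.91 [527.1 301.4 107.3]
large_plate 0.82 [376.4 275.6  10.7]
small_plate 0.81 [395.7  54.1  11.8]
small_plate 0.61 [538.6  83.4  99.4]
small_plate 0.25 [ 547.1 -239.5   11.5]
rack 0.73 [ 553.2 -245.9   16.8]
large_stand 0.66 [578.8 300.3  11.6]
small_stand 0.9 [583.3  80.3  13.1]
cup 0.92 [730.6 -43.4  45.8]
jar 0.65 [506.8 554.1 118.6]
turner 0.71 [ 7.534e+02  3.464e+02 -5.000e-01]
turner 0.59 [577.4 303.2  10.9]
```

View pics/side0.png

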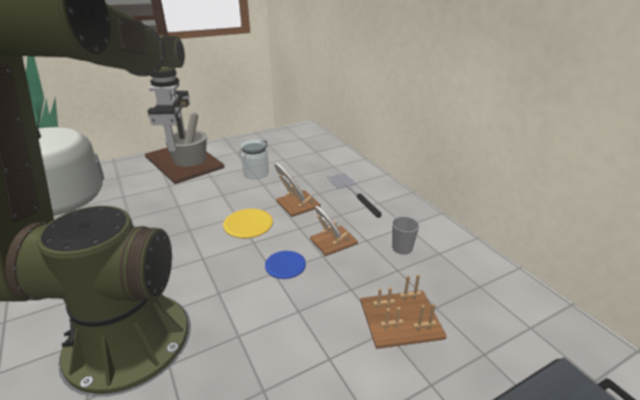

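View pics/top0.png

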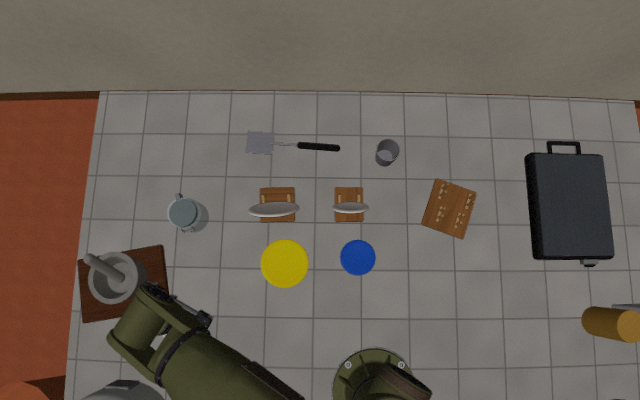

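View zooms.

```bash
python3 - <<'E'
import cv2,pickle,numpy as np
s=pickle.load(open("side0.pkl","rb"))["image"][:,:,::-1];t=pickle.load(open("top0.pkl","rb"))["image"][:,:,::-1]
z=lambda a,x,y,w,h,f:cv2.resize(np.ascontiguousarray(a[y:y+h,x:x+w]),None,fx=f,fy=f,interpolation=cv2.INTER_CUBIC)
a=np.hstack([z(t,410,170,75,75,5),z(s,355,265,100,90,4.1666)[:375]])
b=np.hstack([z(t,240,180,140,50,2.8),z(s,265,155,100,100,3.5)[:140]]) if 0 else None
cv2.imwrite("pics/rackz.png",a)
cv2.imwrite("pics/plt.png",z(t,240,180,140,50,5));cv2.imwrite("pics/pls.png",z(s,265,155,100,105,5.5))
E
```

```text
(no output)
```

View pics/rackz.png

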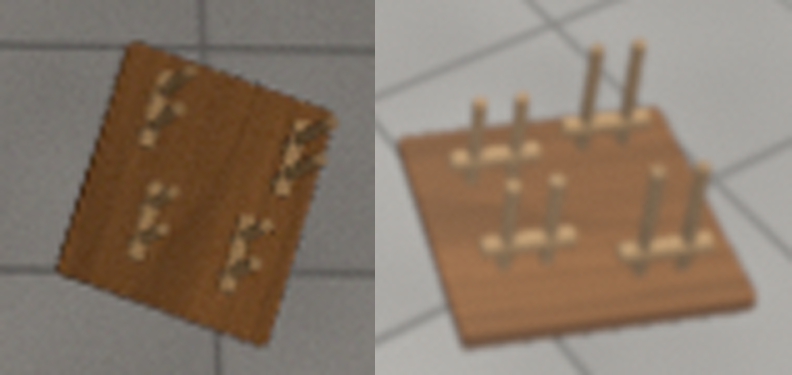

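View pics/plt.png

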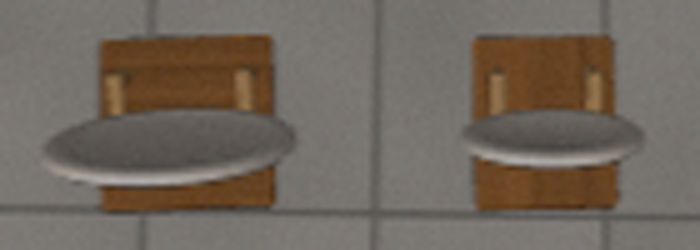

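View pics/pls.png

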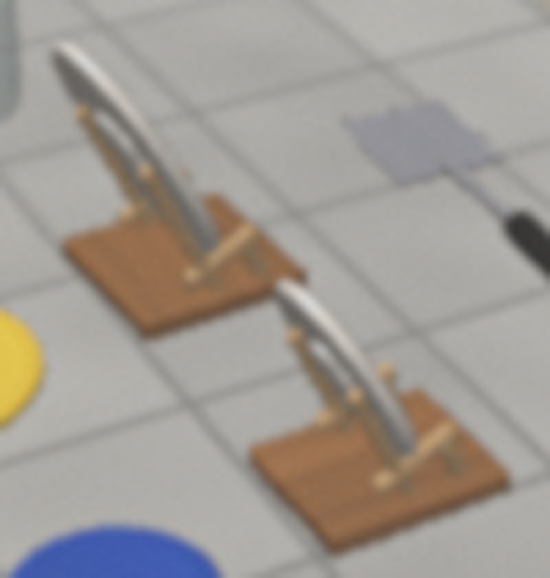

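```bash
cat > h.py <<'E'
import cv2,pickle,numpy as np
from scipy.optimize import minimize
S=4
def proj(c,P):
    return cv2.projectPoints(np.asarray(P,float).reshape(-1,1,3),np.array(c["rvec"],float),np.array(c["tvec"],float),c["K"],np.array([c["k1"],0,0,0,0.]))[0].reshape(-1,2)
def hull(m,c,P):
    p=proj(c,P); q=((p+.5)*S*16-8).round().astype(np.int32)
    cv2.fillConvexPoly(m,cv2.convexHull(q.reshape(-1,1,2)),1.0,lineType=8,shift=4)
def rend(c,parts):
    m=np.zeros((400*S,640*S),np.float32)
    for P in parts: hull(m,c,P)
    return cv2.resize(m,(640,400),interpolation=cv2.INTER_AREA)
def box(lo,hi): return np.array([[x,y,z] for x in(lo[0],hi[0]) for y in(lo[1],hi[1]) for z in(lo[2],hi[2])],float)
def cyl(a,b,r,n=12):
    a=np.array(a,float);b=np.array(b,float);d=(b-a)/np.linalg.norm(b-a)
    u=np.cross(d,[0,0,1.]) if abs(d[2])<.9 else np.cross(d,[1.,0,0]);u/=np.linalg.norm(u);v=np.cross(d,u)
    th=np.linspace(0,2*np.pi,n,endpoint=False); o=r*(np.outer(np.cos(th),u)+np.outer(np.sin(th),v))
    return np.vstack([a+o,b+o])
def place(P,x,y,yaw):
    c,s=np.cos(yaw),np.sin(yaw); return np.asarray(P)@np.array([[c,s,0],[-s,c,0],[0,0,1]])+[x,y,0]
def brown(c):
    im=c["image"].astype(float); r,b=im[...,0],im[...,2]
    return (r-b)/np.maximum(r,30)
RACK=[box([-80,-70,0],[80,70,14])]
for x0,yy,h in((35,45,90),(-35,30,75)):
    for y in(-yy,yy):
        for d in(-12,12): RACK.append(cyl([x0+d,y,14],[x0+d,y,h],4))
        RACK.append(cyl([x0-22,y,30],[x0+22,y,30],5))
E
cat > fit.py <<'E'
from h import *
C=[pickle.load(open(f"{n}0.pkl","rb")) for n in("side","top")]
for c in C:
    B=brown(c); print("brown base/tile", [np.percentile(B,p).round(2) for p in(5,50,90,99)])
def fit(parts,x0,wins,minus=None):
    def cost(p):
        e=0
        for c,w in zip(C,wins):
            x,y,W,H=w; B=np.clip((brown(c)[y:y+H,x:x+W]-.12)/.2,0,1)
            m=rend(c,[place(P,*p) for P in parts])[y:y+H,x:x+W]
            if minus is not None: 
                k=rend(c,minus(p))[y:y+H,x:x+W]; m=m*(1-k);B=B*(1-k)
            e+=(np.abs(B-m)).sum()
        return e
    best=None
    for s in (0,):
        r=minimize(cost,x0,method="Nelder-Mead",options=dict(initial_simplex=np.array([x0,np.add(x0,[8,0,0]),np.add(x0,[0,8,0]),np.add(x0,[0,0,.06])]),xatol=.05,fatol=.05))
    return r
if __name__=="__main__":
    r=fit(RACK,[550,-250,-.3],[(350,260,105,95),(412,170,72,75)]); print(r.x,r.fun); pickle.dump(r.x,open("rack.pkl","wb"))
    i=[]
    for k in(0,1):
        c=C[k]; im=c["image"][:,:,::-1].copy(); x,y,W,H=[(350,260,105,95),(412,170,72,75)][k]
        m=rend(c,[place(P,*r.x) for P in RACK]); 
        z=cv2.resize(np.ascontiguousarray(im[y:y+H,x:x+W]),(W*5,H*5),interpolation=cv2.INTER_CUBIC)
        mm=cv2.resize(np.ascontiguousarray(m[y:y+H,x:x+W]),(W*5,H*5),interpolation=cv2.INTER_LINEAR)
        cs,_=cv2.findContours((mm>.5).astype(np.uint8),cv2.RETR_LIST,cv2.CHAIN_APPROX_NONE); cv2.drawContours(z,cs,-1,(0,0,255),1)
        cv2.imwrite(f"pics/rackfit{k}.png",z)
    
E
python3 fit.py
```

```text
brown base/tile [np.float64(0.01), np.float64(0.11), np.float64(0.24), np.float64(0.49)]
brown base/tile [np.float64(0.03), np.float64(0.07), np.float64(0.65), np.float64(0.76)]
[ 5.54127130e+02 -2.42136596e+02 -3.40225984e-01] 352.14227931214793
```

View pics/rackfit0.png

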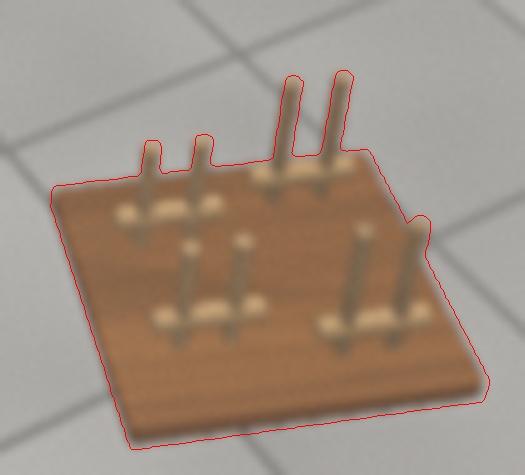

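View pics/rackfit1.png

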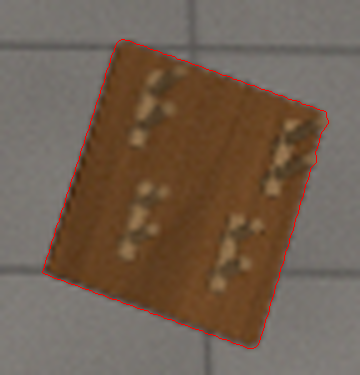

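```bash
cat > fit2.py <<'E'
from fit import *
def plate(D,cx,cy,cz,yaw,tilt=np.radians(25),t=9):
    n=np.array([np.cos(tilt)*np.cos(yaw),np.cos(tilt)*np.sin(yaw),np.sin(tilt)]); c=np.array([cx,cy,cz])
    return cyl(c-n*t/2,c+n*t/2,D/2,48)
if __name__=="__main__":
  res={}
  for name,D,W2,x0,wins,pc in (("large",150,110,[570,295,0.],[(270,155,55,65),(240,180,65,50)],[527,297,96]),("small",110,90,[575,80,0.],[(305,200,60,60),(328,180,46,50)],[535,80,80])):
    st=[box([-55,-W2/2,0],[55,W2/2,14])]
    st=[box([-55,-W2/2,0],[55,W2/2,14])]
    def minus(p,D=D,pc=pc):
        a=plate(D+14,*place([[pc[0]-x0[0],pc[1]-x0[1],pc[2]]],*p)[0],p[2],t=16)
        ty=40 if D==150 else 30
        return [a]+[place(cyl([-45,y,pc[2]+12],[30,y,14],8),*p) for y in(-ty,ty)]+[place(box([-10,y-9,10],[45,y+9,45]),*p) for y in(-ty,ty)]
    r=fit(st,x0,wins,minus); print(name,r.x,r.fun); res[name]=r.x
    for k in(0,1):
        c=C[k]; im=c["image"][:,:,::-1].copy(); x,y,W,H=wins[k]
        z=cv2.resize(np.ascontiguousarray(im[y:y+H,x:x+W]),(W*8,H*8),interpolation=cv2.INTER_CUBIC)
        for parts,col in(([place(P,*r.x) for P in st],(0,0,255)),(minus(r.x)[:1],(0,255,0))):
            m=rend(c,parts)
            mm=cv2.resize(np.ascontiguousarray(m[y:y+H,x:x+W]),(W*8,H*8),interpolation=cv2.INTER_LINEAR)
            cs,_=cv2.findContours((mm>.5).astype(np.uint8),cv2.RETR_LIST,cv2.CHAIN_APPROX_NONE); cv2.drawContours(z,cs,-1,col,1)
        cv2.imwrite(f"pics/st_{name}{k}.png",z)
  pickle.dump(res,open("st.pkl","wb"))
E
python3 fit2.py; python3 -c "
import cv2,numpy as np
a=[cv2.imread(f'pics/st_{n}.png') for n in('large0','large1','small0','small1')]
H=max(i.shape[0] for i in a)
a=[cv2.copyMakeBorder(i,0,H-i.shape[0],0,0,0) for i in a]
o=np.vstack([np.hstack(a[:2]),np.hstack([a[2],a[3],np.zeros((H,max(0,a[0].shape[1]+a[1].shape[1]-a[2].shape[1]-a[3].shape[1]),3),np.uint8)])])
f=min(800/o.shape[1],600/o.shape[0]);
cv2.imwrite('pics/stall.png',cv2.resize(np.hstack(a[:2]),None,fx=.8,fy=.8));cv2.imwrite('pics/stall2.png',cv2.resize(np.hstack(a[2:]),None,fx=.9,fy=.9))"
```

```text
brown base/tile [np.float64(0.01), np.float64(0.11), np.float64(0.24), np.float64(0.49)]
brown base/tile [np.float64(0.03), np.float64(0.07), np.float64(0.65), np.float64(0.76)]
large [5.60839238e+02 3.08520852e+02 3.80984461e-03] 156.97189065134518
small [ 5.63358351e+02  8.15156494e+01 -2.91433626e-03] 221.89794526185403
```

View pics/stall.png

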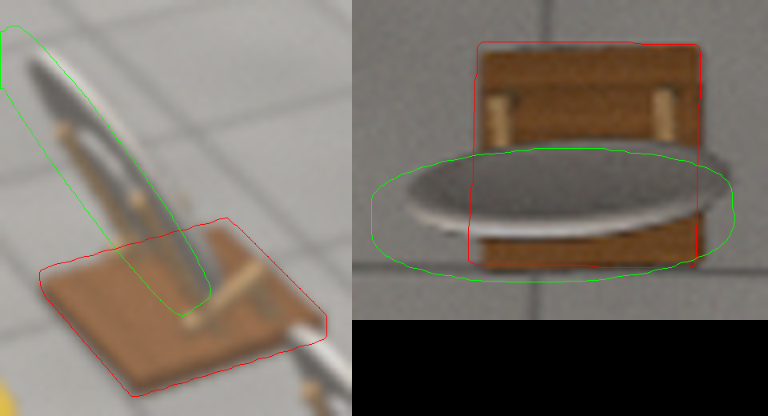

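View pics/stall2.png

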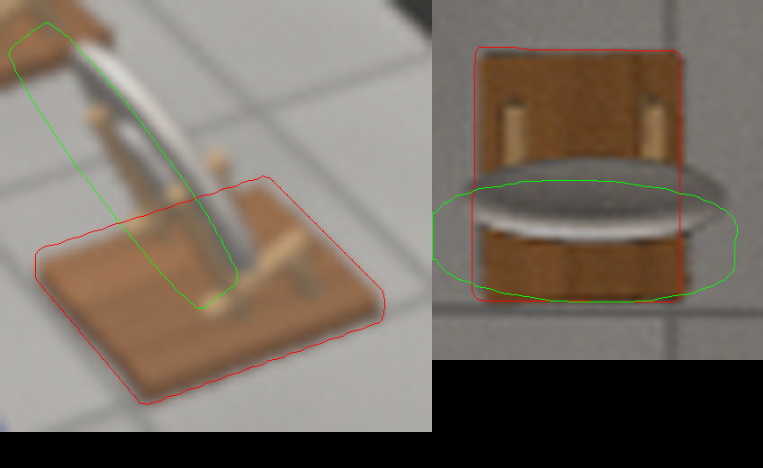

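```bash
cat > masks.py <<'E'
from cell import *
from h import *
C={}
for n in("side","top"):
    c=camera(n); M={}
    for o in("large_plate","small_plate"):
        M[o]=[(d["conf"],d["mask"]) for d in regions_of(c,o)]
        for cf,m in M[o]:
            ys,xs=np.nonzero(m); print(n,o,round(cf,2),xs.min(),xs.max(),ys.min(),ys.max(),m.sum())
    pickle.dump((c,M),open(f"m_{n}.pkl","wb"))
E
python3 masks.py
```

```text
side large_plate 0.82 224 272 209 237 1163
side large_plate 0.51 275 303 164 199 326
side small_plate 0.63 316 339 207 236 186
top large_plate 0.92 261 307 239 287 1854
top large_plate 0.69 249 298 201 217 649
top small_plate 0.88 340 374 240 275 1013
top small_plate 0.7 332 368 201 213 383
top small_plate 0.35 334 362 187 221 677
```

```bash
cat > fitp.py <<'E'
from fit2 import *
st=pickle.load(open("st.pkl","rb"))
D_={n:pickle.load(open(f"m_{n}.pkl","rb")) for n in("side","top")}
tgt={"large":(1,1),"small":(0,1)}
for name,D,ty in(("large",150,40),("small",110,30)):
    cm=[]
    for n,k in zip(("side","top"),tgt[name]):
        c,M=D_[n]; cm.append((c,M[name+"_plate"][k][1].astype(np.float32)))
    s=st[name]
    def fullcost(p,draw=False):
        e=0
        for i,(c,m) in enumerate(cm):
            r=rend(c,[plate(D,p[0],p[1],p[2],p[3])]); e+=np.abs(r-m).sum()
        return e
    best=None
    for x0 in([s[0]-25,s[1],95 if D==150 else 80,0.],[s[0]-15,s[1]-3,90 if D==150 else 75,0.05]):
        r=minimize(fullcost,x0,method="Nelder-Mead",options=dict(initial_simplex=np.vstack([x0]+[np.add(x0,np.eye(4)[j]*[8,8,8,.06][j]) for j in range(4)]),xatol=.05,fatol=.05))
        print(name,r.x.round(3),r.fun,"rel stand",(r.x[:2]-s[:2]).round(1))
        if best is None or r.fun<best.fun: best=r
    for i,(c,m) in enumerate(cm):
        ys,xs=np.nonzero(m); x,y,W,H=xs.min()-8,ys.min()-8,60+15,50
        im=c["image"][:,:,::-1]; f=5
        z=cv2.resize(np.ascontiguousarray(im[y:y+H,x:x+W]),(W*f,H*f),interpolation=cv2.INTER_CUBIC)
        for mk,col in((m,(255,0,0)),(rend(c,[plate(D,*best.x)]),(0,255,0))):
            mm=cv2.resize(np.ascontiguousarray(mk[y:y+H,x:x+W]),(W*f,H*f),interpolation=cv2.INTER_LINEAR)
            cs,_=cv2.findContours((mm>.5).astype(np.uint8),cv2.RETR_LIST,cv2.CHAIN_APPROX_NONE); cv2.drawContours(z,cs,-1,col,1)
        cv2.imwrite(f"pics/pf_{name}{i}.png",z)
a=[[cv2.imread(f"pics/pf_{n}{i}.png") for i in(0,1)] for n in("large","small")]
cv2.imwrite("pics/pf.png",np.vstack([np.hstack(r) for r in a]))
E
python3 fitp.py
```

```text
brown base/tile [np.float64(0.01), np.float64(0.11), np.float64(0.24), np.float64(0.49)]
brown base/tile [np.float64(0.03), np.float64(0.07), np.float64(0.65), np.float64(0.76)]
large [5.29351e+02 3.03973e+02 9.80380e+01 3.80000e-02] 145.75 rel stand [-31.5  -4.5]
large [5.29750e+02 3.03776e+02 9.65330e+01 4.20000e-02] 147.6875 rel stand [-31.1  -4.7]
small [ 5.41368e+02  7.87170e+01  7.88890e+01 -4.30000e-02] 121.4375 rel stand [-22.   -2.8]
small [ 5.4108e+02  7.9317e+01  7.9227e+01 -4.4000e-02] 122.375 rel stand [-22.3  -2.2]
```

View pics/pf.png

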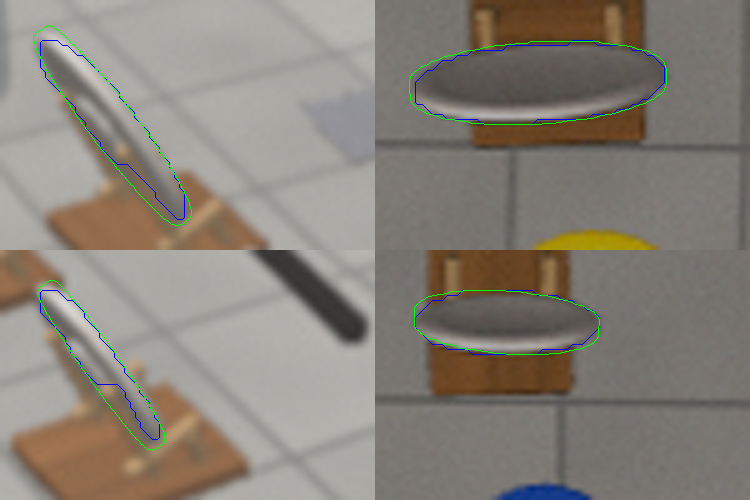

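```bash
cat > go.py <<'E'
from scipy.spatial.transform import Rotation as Ro
import numpy as np
def cur(s): return np.array(s["eef_pos"]),Ro.from_euler("xyz",s["eef_rot"])
def tgtR(yaw,tilt):  # jaw dir along heading yaw, tilted
    n=np.array([np.cos(tilt)*np.cos(yaw),np.cos(tilt)*np.sin(yaw),np.sin(tilt)])
    z=-np.array([-np.sin(tilt)*np.cos(yaw),-np.sin(tilt)*np.sin(yaw),np.cos(tilt)])
    x=np.cross(n,z); return Ro.from_matrix(np.array([x,n,z]).T)
def plan(s,p,R):
    p0,R0=cur(s); w=np.degrees((R0.inv()*R).as_rotvec()); d=np.array(p)-p0
    print("now",p0.round(1),"turn tool deg",w.round(2),"shift in cur tool cm",(R0.inv().apply(d)/10).round(3),"shift in tgt tool cm",(R.inv().apply(d)/10).round(3), "world mm",d.round(1))
E
python3 - <<'E'
from cell import *; from go import *
s=read_state()
yaw=.037;t=np.radians(25);u=np.array([-np.sin(t)*np.cos(yaw),-np.sin(t)*np.sin(yaw),np.cos(t)])
P=np.array([529.5,304,97]);R=tgtR(yaw,t)
print(R.as_matrix().round(3)); 
for L in(138,68): print(L,P+u*L); plan(s,P+u*L,R)
E
```

```text
[[-0.037  0.906  0.422]
 [ 0.999  0.034  0.016]
 [ 0.     0.423 -0.906]]
138 [471.21859627 301.84260348 222.07047461]
now [249.5 490.2 227.4] turn tool deg [-22.59 -13.28  59.9 ] shift in cur tool cm [-28.306  -6.727   0.538] shift in tgt tool cm [-19.64   19.226   9.559] world mm [ 221.8 -188.3   -5.4]
68 [500.78162715 302.93693505 158.62892952]
now [249.5 490.2 227.4] turn tool deg [-22.59 -13.28  59.9 ] shift in cur tool cm [-30.891  -5.288   6.882] shift in tgt tool cm [-19.64   19.226  16.559] world mm [ 251.3 -187.2  -68.8]
```

Request:
jog_arm:
  increments:
    - [-2.83,-0.67,-0.55,0,0,0,5]
    - [-2.83,-0.67,-0.55,0,0,0,5]
    - [-2.83,-0.67,-0.55,0,0,0,5]
    - [-2.83,-0.67,-0.55,0,0,0,5]
    - [-2.83,-0.67,-0.55,0,0,0,5]
    - [-2.83,-0.67,-0.55,0,0,0,5]
    - [-2.83,-0.67,-0.55,0,0,0,5]
    - [-2.83,-0.67,-0.55,0,0,0,5]
    - [-2.83,-0.67,-0.55,0,0,0,5]
    - [-2.83,-0.67,-0.55,0,0,0,5]
    - [0,0,0,-2.82,-1.66,7.49,5]
    - [0,0,0,-2.82,-1.66,7.49,5]
    - [0,0,0,-2.82,-1.66,7.49,5]
    - [0,0,0,-2.82,-1.66,7.49,5]
    - [0,0,0,-2.82,-1.66,7.49,5]
    - [0,0,0,-2.82,-1.66,7.49,5]
    - [0,0,0,-2.82,-1.66,7.49,5]
    - [0,0,0,-2.82,-1.66,7.49,5]
    - [0,0,0,0,0,0,5]

```text
clock: 3.58
eef_pos: [470.8, 302.4, 282.4]
eef_rot: [2.706, 0.001, 1.609]
wrist_force: [-0.7, 0.4, -0.3]
finger_gap: 50.0
```

```bash
python3 - <<'E'
from cell import *; from go import *; import cv2
s=read_state(); print(s["joints"],s["clock"],s["finger_gap"])
yaw=.037;t=np.radians(25);u=np.array([-np.sin(t)*np.cos(yaw),-np.sin(t)*np.sin(yaw),np.cos(t)])
P=np.array([529.5,304,97]);R=tgtR(yaw,t)
for L in(120,68): plan(s,P+u*L,R)
c=camera("side");cv2.imwrite("pics/s1.png",c["image"][:,:,::-1])
E
```

```text
[ 0.60651985  0.10011407  1.68578769 -0.27371231  0.99959323  0.67515546] 3.575 50.01031727435055
now [470.8 302.4 282.4] turn tool deg [-0.05 -0.    0.08] shift in cur tool cm [-0.051 -2.508  7.283] shift in tgt tool cm [-0.054 -2.514  7.281] world mm [  8.   -0.2 -76.6]
now [470.8 302.4 282.4] turn tool deg [-0.05 -0.    0.08] shift in cur tool cm [-0.051 -2.503 12.483] shift in tgt tool cm [-0.054 -2.514 12.481] world mm [  30.     0.6 -123.7]
```

View pics/s1.png

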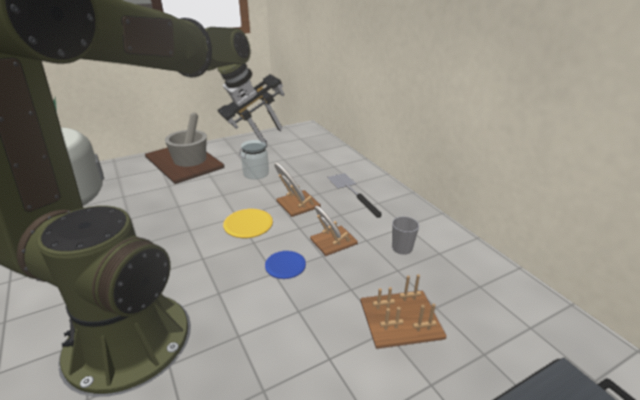

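Request:
jog_arm:
  increments:
    - [0,-0.63,2.2,0,0,0,4]
    - [0,-0.63,2.2,0,0,0,4]
    - [0,-0.63,2.2,0,0,0,4]
    - [-0.05,-0.63,2.2,0,0,0,4]
    - [0,0,0,0,0,0,4]

```text
clock: 4.25
eef_pos: [485.5, 301.5, 190.7]
eef_rot: [2.709, 0.002, 1.609]
wrist_force: [-0.5, 0.6, 0.4]
finger_gap: 40.2
```

```bash
python3 - <<'E'
from cell import *; from go import *; import cv2
s=read_state(); 
yaw=.037;t=np.radians(25);u=np.array([-np.sin(t)*np.cos(yaw),-np.sin(t)*np.sin(yaw),np.cos(t)])
P=np.array([529.5,304,97]);R=tgtR(yaw,t)
for L in(68,): plan(s,P+u*L,R)
z=lambda a,x,y,w,h,f:cv2.resize(np.ascontiguousarray(a[y:y+h,x:x+w,::-1]),None,fx=f,fy=f,interpolation=cv2.INTER_CUBIC)
cv2.imwrite("pics/s2.png",np.hstack([z(camera("side")["image"],240,110,90,100,4.4),z(camera("top")["image"],225,150,90,110,4)]))
E
```

```text
now [485.5 301.5 190.7] turn tool deg [-0.2   0.09  0.12] shift in cur tool cm [0.09  0.046 3.554] shift in tgt tool cm [0.084 0.033 3.554] world mm [ 15.3   1.4 -32.1]
```

View pics/s2.png

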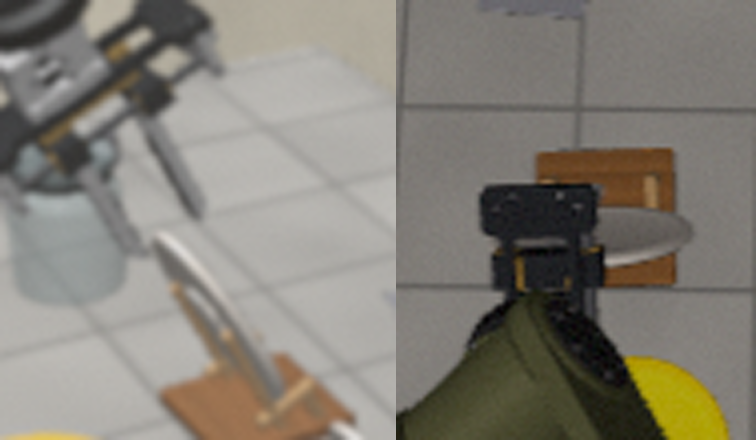

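Request:
jog_arm:
  increments:
    - [0.02,0.01,0.9,0,0,0,4]
    - [0.02,0.01,0.9,0,0,0,4]
    - [0.02,0.01,0.9,0,0,0,4]
    - [0.02,0,0.85,0,0,0,4]
    - [0,0,0,0,0,0,4]

```text
clock: 4.97
eef_pos: [500.8, 303.3, 159.1]
eef_rot: [2.707, 0.001, 1.607]
wrist_force: [-1.6, -0.1, -0.4]
finger_gap: 39.9
```

```bash
python3 - <<'E'
from cell import *; from go import *; import cv2
s=read_state(); 
yaw=.037;t=np.radians(25);u=np.array([-np.sin(t)*np.cos(yaw),-np.sin(t)*np.sin(yaw),np.cos(t)])
P=np.array([529.5,304,97]);R=tgtR(yaw,t)
for L in(68,): plan(s,P+u*L,R)
z=lambda a,x,y,w,h,f:cv2.resize(np.ascontiguousarray(a[y:y+h,x:x+w,::-1]),None,fx=f,fy=f,interpolation=cv2.INTER_CUBIC)
cv2.imwrite("pics/s3.png",np.hstack([z(camera("side")["image"],255,130,65,90,6.6),z(camera("top")["image"],235,160,75,100,3)][:1]))
E
```

```text
now [500.8 303.3 159.1] turn tool deg [-0.08  0.06 -0.01] shift in cur tool cm [-0.033 -0.029  0.044] shift in tgt tool cm [-0.033 -0.029  0.043] world mm [-0.1 -0.3 -0.5]
```

View pics/s3.png

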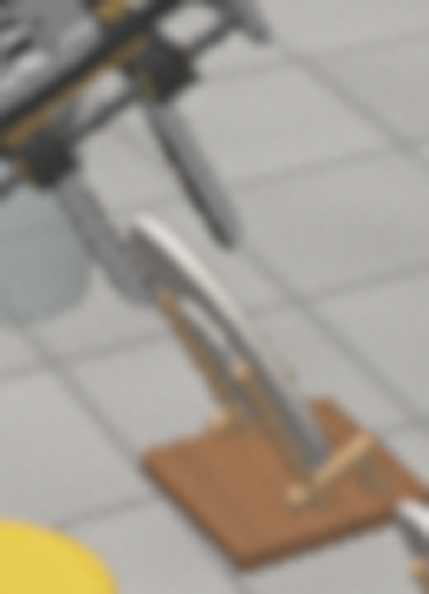

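Request:
jog_arm:
  increments:
    - [0,0,0.02,0,0,0,3]
    - [0,0,0,0,0,0,2.6]
    - [0,0,0,0,0,0,2.3]
  squeeze: 4

```text
clock: 5.45
eef_pos: [500.9, 303.5, 160.0]
eef_rot: [2.705, 0.0, 1.608]
wrist_force: [-0.2, 0.0, -0.1]
finger_gap: 23.1
```

```bash
python3 - <<'E'
from cell import *; import cv2,numpy as np
s=read_state(); print(s["wrist_force"],s["moment"],s["finger_gap"])
z=lambda a,x,y,w,h,f:cv2.resize(np.ascontiguousarray(a[y:y+h,x:x+w,::-1]),None,fx=f,fy=f,interpolation=cv2.INTER_CUBIC)
cv2.imwrite("pics/s4.png",z(camera("side")["image"],255,145,60,50,10))
E
```

```text
[-0.24538618  0.00958949 -0.14314377] [-0.04974927  0.25478713  0.00755766] 23.115571972258362
```

View pics/s4.png

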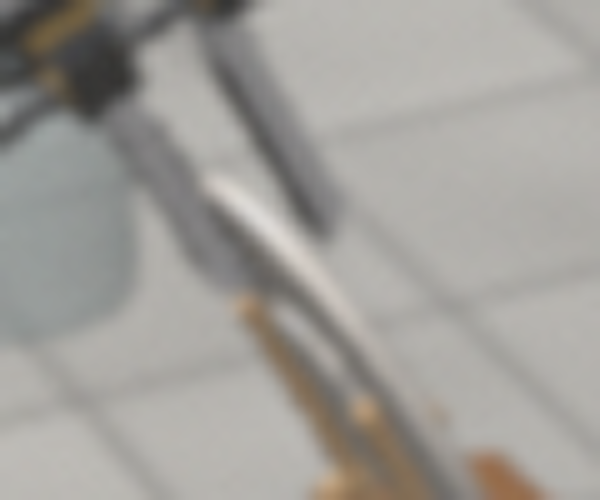

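Request:
jog_arm:
  increments:
    - [0,-0.25,0,0,0,0,2.3]
    - [0,-0.25,0,0,0,0,2.3]
    - [0,0,0,0,0,0,2.3]

```text
clock: 5.88
eef_pos: [496.2, 303.3, 157.6]
eef_rot: [2.706, 0.0, 1.608]
wrist_force: [-0.3, -0.4, 1.2]
finger_gap: 23.0
```

```bash
python3 - <<'E'
from cell import *; import cv2,numpy as np
s=read_state(); print(s["wrist_force"],s["moment"],s["finger_gap"],s["eef_pos"])
z=lambda a,x,y,w,h,f:cv2.resize(np.ascontiguousarray(a[y:y+h,x:x+w,::-1]),None,fx=f,fy=f,interpolation=cv2.INTER_CUBIC)
cv2.imwrite("pics/s5.png",z(camera("side")["image"],255,145,60,50,10))
E
```

```text
[-0.33391479 -0.43931162  1.23148985] [-0.09226454  0.21873062 -0.03704197] 22.983739645675726 [496.17693213 303.29399142 157.57207876]
```

View pics/s5.png

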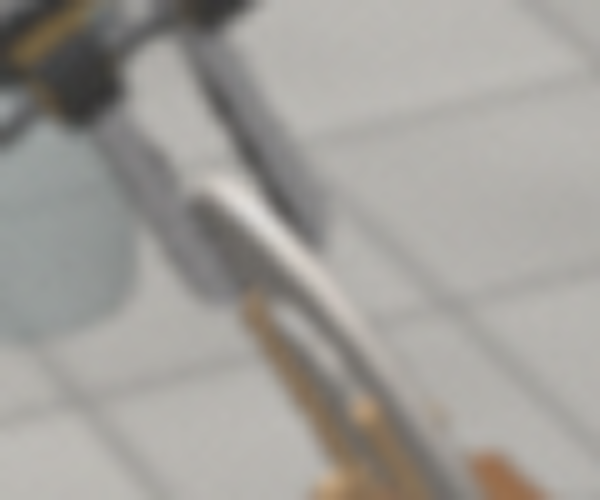

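Request:
jog_arm:
  increments:
    - [0,0,0,0,0,0,1.6]
    - [0,0,0,0,0,0,1.2]
    - [0,0,0,0,0,0,0.8]
    - [0,0,0,0,0,0,0.5]
    - [0,0,0,0,0,0,0.3]

```text
clock: 6.55
eef_pos: [496.6, 303.3, 157.9]
eef_rot: [2.705, -0.0, 1.607]
wrist_force: [3.3, 1.2, 1.7]
finger_gap: 10.3
```

```bash
python3 - <<'E'
from cell import *; import cv2,numpy as np
s=read_state(); print(s["wrist_force"],s["moment"],s["finger_gap"],s["eef_pos"])
z=lambda a,x,y,w,h,f:cv2.resize(np.ascontiguousarray(a[y:y+h,x:x+w,::-1]),None,fx=f,fy=f,interpolation=cv2.INTER_CUBIC)
cv2.imwrite("pics/s6.png",z(camera("side")["image"],255,145,60,50,10))
E
```

```text
[3.33669436 1.15248031 1.66956866] [-0.03842372 -0.36152642  0.03997871] 10.302331387008035 [496.58560465 303.34015632 157.89926708]
```

View pics/s6.png

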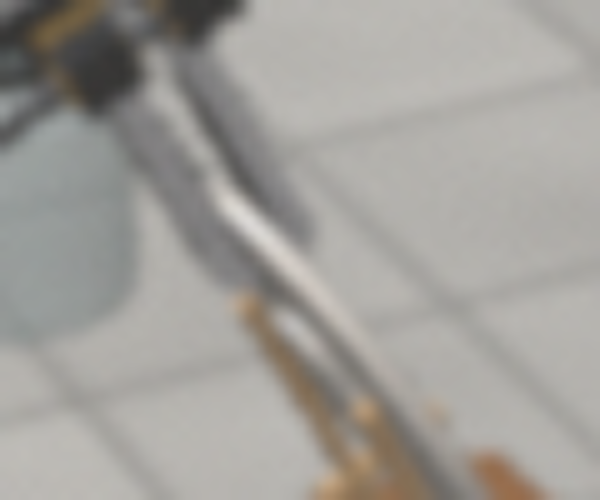

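Request:
jog_arm:
  increments:
    - [0,0.1,0,0,0,0,0.3]
    - [0,0,0,0,0,0,0.3]
    - [0,0,0,0,0,0,0.3]

```text
clock: 6.98
eef_pos: [497.2, 303.3, 158.1]
eef_rot: [2.706, 0.0, 1.607]
wrist_force: [-2.2, 1.0, 2.2]
finger_gap: 9.9
```

Request:
jog_arm:
  increments:
    - [0,0,0,0,0,0,0]
    - [0,0,0,0,0,0,0]
    - [0,0,0,0,0,0,0]
    - [0,0,0,0,0,0,0]
  squeeze: 40

```text
clock: 7.48
eef_pos: [498.1, 303.4, 158.7]
eef_rot: [2.704, -0.0, 1.608]
wrist_force: [5.6, 0.5, 2.0]
finger_gap: 8.9
```

Request:
jog_arm:
  increments:
    - [0,0,-0.3,0,0,0,0]
    - [0,0,-0.5,0,0,0,0]
    - [0,0,-0.8,0,0,0,0]
    - [0,0,-1,0,0,0,0]
    - [0,0,-1,0,0,0,0]
    - [0,0,-1,0,0,0,0]
    - [0,0,-1,0,0,0,0]
    - [0,0,-1,0,0,0,0]
    - [0,0,-1,0,0,0,0]
    - [0,0,-1,0,0,0,0]
    - [0,0,-1,0,0,0,0]
    - [0,0,-1,0,0,0,0]
    - [0,0,-1,0,0,0,0]
    - [0,0,-1,0,0,0,0]
    - [0,0,0,0,0,0,0]

```text
clock: 9.35
eef_pos: [444.0, 301.6, 273.2]
eef_rot: [2.705, -0.001, 1.608]
wrist_force: [-0.4, 0.8, -2.3]
finger_gap: 8.9
```

```bash
cat > see.py <<'E'
from cell import *; import cv2,numpy as np,sys
from go import *
def snap(fn,side=None,top=None,f=5):
    s=read_state(); print("t",round(s["clock"],2),"F",s["wrist_force"].round(1),"M",s["moment"].round(2),"gap",s["finger_gap"].round(1),s["eef_pos"].round(1),s["eef_rot"].round(3))
    z=lambda a,x,y,w,h:cv2.resize(np.ascontiguousarray(a[y:y+h,x:x+w,::-1]),None,fx=f,fy=f,interpolation=cv2.INTER_CUBIC)
    o=[]
    for n,w in(("side",side),("top",top)):
        if w: o.append(z(camera(n)["image"],*w))
    H=max(i.shape[0] for i in o); o=[cv2.copyMakeBorder(i,0,H-i.shape[0],0,0,0) for i in o]
    cv2.imwrite(fn,np.hstack(o)); return s
E
python3 -c "
from see import *
snap('pics/s7.png',(200,60,150,160),(200,130,120,120),2.9)"
```

```text
Traceback (most recent call last):
  File "see.py", line 4, in snap
    s=read_state(); print("t",round(s["clock"],2),"F",s["wrist_force"].round(1),"M",s["moment"].round(2),"gap",s["finger_gap"].round(1),s["eef_pos"].round(1),s["eef_rot"].round(3))
                                                                                                               ^^^^^^^^^^^^^^^^^^^^^
AttributeError: 'float' object has no attribute 'round'
```

```bash
sed -i 's/s\["finger_gap"\].round(1)/round(s["finger_gap"],1)/' see.py
python3 -c "
from see import *
s=snap('pics/s7.png',(200,60,150,160),(200,130,120,120),2.9)
p=np.array(s['eef_pos'])
R=tgtR(-.34,0)
plan(s,[587.1,-253.8,320],R)"
```

```text
t 9.35 F [-0.4  0.8 -2.3] M [-0.04  0.48  0.02] gap 8.9 [444.  301.6 273.2] [ 2.705e+00 -1.000e-03  1.608e+00]
now [444.  301.6 273.2] turn tool deg [24.73 -4.75 21.24] shift in cur tool cm [-56.024  13.094   0.91 ] shift in tgt tool cm [-47.586  32.008  -4.684] world mm [ 143.1 -555.4   46.8]
```

View pics/s7.png

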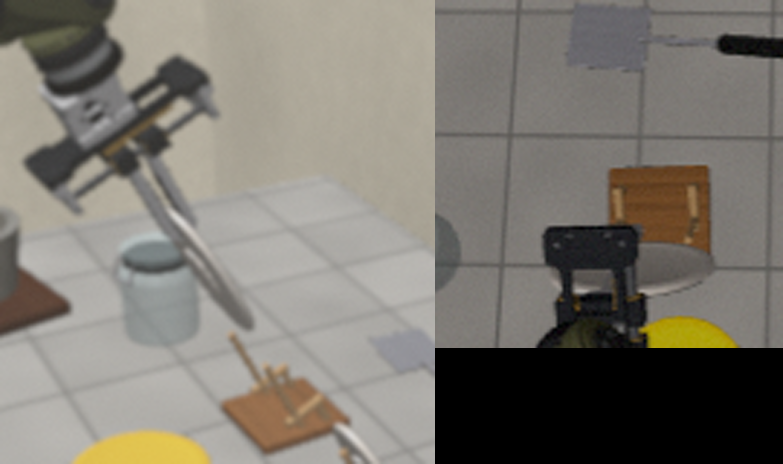

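Request:
jog_arm:
  increments:
    - [0,0,-1,0,0,0,0]
    - [0,0,-1,4.12,-0.79,3.54,0]
    - [0,0,-1,4.12,-0.79,3.54,0]
    - [0,0,-1,4.12,-0.79,3.54,0]
    - [0,0,-1,4.12,-0.79,3.54,0]
    - [0,0,-1,4.12,-0.79,3.54,0]
    - [0,0,0,4.12,-0.79,3.54,0]
    - [0,0,0,0,0,0,0]

```text
clock: 10.45
eef_pos: [426.2, 301.2, 329.0]
eef_rot: [-3.141, 0.001, 1.23]
wrist_force: [0.9, 0.4, -3.3]
finger_gap: 8.7
```

```bash

python3 -c "
from see import *
s=read_state()
p=np.array(s['eef_pos'])
R=tgtR(-.34,0)
plan(s,[587.1,-253.8,320],R)"
```

```text
now [426.2 301.2 329. ] turn tool deg [-0.01  0.07 -0.04] shift in cur tool cm [-46.934  33.711   0.942] shift in tgt tool cm [-46.956  33.681   0.896] world mm [ 160.9 -555.    -9. ]
```

Request:
jog_arm:
  increments:
    - [-1.5,1.1,0,0,0,0,0]
    - [-2.9,2.1,0,0,0,0,0]
    - [-2.9,2.1,0,0,0,0,0]
    - [-2.9,2.1,0,0,0,0,0]
    - [-2.9,2.1,0,0,0,0,0]
    - [-2.9,2.1,0,0,0,0,0]
    - [-2.9,2.1,0,0,0,0,0]
    - [-2.9,2.1,0,0,0,0,0]
    - [-2.9,2.1,0,0,0,0,0]
    - [-2.9,2.1,0,0,0,0,0]
    - [-2.9,2.1,0,0,0,0,0]
    - [-2.9,2.1,0,0,0,0,0]
    - [-2.9,2.1,0,0,0,0,0]
    - [-2.9,2.1,0,0,0,0,0]
    - [-2.9,2.1,0,0,0,0,0]
    - [-2.9,2.1,0,0,0,0,0]
    - [-1.95,1.1,0,0,0,0,0]
    - [0,0,0,0,0,0,0]

```text
clock: 12.7
eef_pos: [586.0, -255.3, 328.9]
eef_rot: [-3.141, 0.002, 1.23]
wrist_force: [0.8, 0.1, -2.4]
finger_gap: 8.9
```

```bash

python3 -c "
from see import *
s=snap('pics/s8.png',(340,180,130,175),(390,150,120,120),3)
R=tgtR(-.34,0)
plan(s,[587.1,-253.8,260],R)"
```

```text
t 12.7 F [ 0.8  0.1 -2.4] M [-0.03  0.06 -0.05] gap 8.9 [ 586.  -255.3  328.9] [-3.141e+00  2.000e-03  1.230e+00]
now [ 586.  -255.3  328.9] turn tool deg [-0.03  0.1  -0.06] shift in cur tool cm [0.193 0.057 6.888] shift in tgt tool cm [0.181 0.053 6.888] world mm [  1.1   1.5 -68.9]
```

View pics/s8.png

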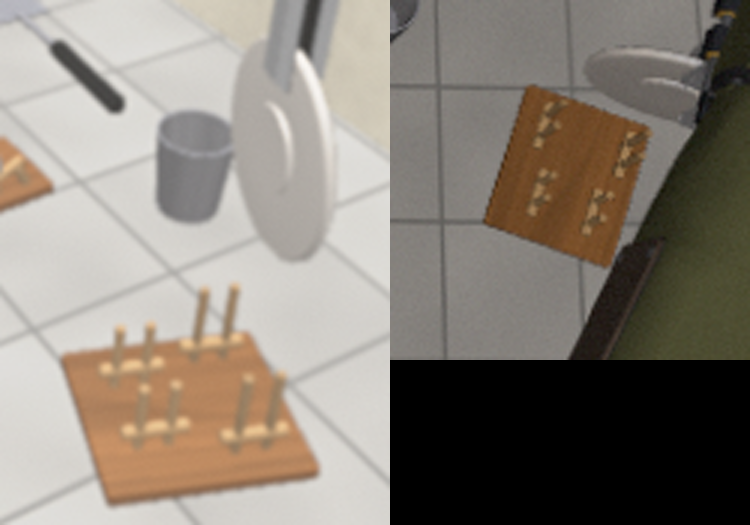

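Request:
jog_arm:
  increments:
    - [0.04,0,1,0,0,0,0]
    - [0.05,0.02,2,0,0,0,0]
    - [0.05,0.02,2,0,0,0,0]
    - [0.05,0.02,2,0,0,0,0]
    - [0,0,0.9,0,0,0,0]
    - [0,0,0,0,0,0,0]
    - [0,0,0,0,0,0,0]

```text
clock: 13.68
eef_pos: [588.0, -252.1, 251.1]
eef_rot: [3.141, 0.001, 1.231]
wrist_force: [-0.1, -0.3, -1.7]
finger_gap: 9.0
```

```bash
cat > pm.py <<'E'
from see import *
from h import *
def heldfit(name,D,xc,slot,tag):
    s=read_state(); p=np.array(s["eef_pos"]); R=cur(s)[1].as_matrix(); n=R[:,1]; x=R[:,0]; z=R[:,2]
    cs=[];ms=[]
    for cn in("side","top"):
        c=camera(cn); best=None
        pp=proj(c,[p+z*68])[0]
        for d in regions_of(c,name):
            ys,xs=np.nonzero(d["mask"]); dist=np.hypot(xs.mean()-pp[0],ys.mean()-pp[1]); print(cn,round(d["conf"],2),xs.min(),xs.max(),ys.min(),ys.max(),round(dist))
            if dist<25 and best is None: best=d["mask"]
        cs.append(c);ms.append(best)
    def model(q): 
        c=p+x*q[0]+n*q[1]+z*q[2]; return cyl(c-n*4.5,c+n*4.5,D/2,60)
    def hand(): # finger region ignored
        o=p-z*120; e=p+z*24
        return np.vstack([[v+x*a+n*b for a in(-13,13) for b in(-20,20)] for v in(o,e)])
    body=lambda:np.vstack([[p-z*v+x*a+n*b for a in(-50,50) for b in(-95,95)] for v in(70,260)])
    ign=[cv2.dilate(np.maximum(rend(c,[hand()]),0),np.ones((3,3)))>0 for c in cs]
    def cost(q):
        e=0
        for c,m,g in zip(cs,ms,ign):
            if m is None: continue
            r=rend(c,[model(q)]); e+=(np.abs(r-m)*~g).sum()
        return e
    x0=np.array([0,0,xc])
    r=minimize(cost,x0,method="Nelder-Mead",options=dict(initial_simplex=np.vstack([x0]+[x0+np.eye(3)[j]*6 for j in range(3)]),xatol=.05,fatol=.05))
    c=p+x*r.x[0]+n*r.x[1]+z*r.x[2]; print("offset tool",r.x.round(1),r.fun,"centre",c.round(1))
    rk=pickle.load(open("rack.pkl","rb")); yw=rk[2]; d=c-np.array([rk[0],rk[1],0]); 
    loc=np.array([d[0]*np.cos(yw)+d[1]*np.sin(yw)-slot[0],-d[0]*np.sin(yw)+d[1]*np.cos(yw),d[2]-slot[1]]); print("rel slot",loc.round(1))
    o=[]
    for c,m in zip(cs,ms):
        pp=proj(c,[p+z*90])[0].astype(int); W=H=100; x_,y_=max(0,pp[0]-50),max(0,min(300,pp[1]-45)); f=4
        zi=cv2.resize(np.ascontiguousarray(c["image"][y_:y_+H,x_:x_+W,::-1]),(W*f,H*f),interpolation=cv2.INTER_CUBIC)
        for mk,col in((m,(255,0,0)),(rend(c,[model(r.x)]),(0,255,0)),(rend(c,[place(P,*rk) for P in RACK[:1]]),(0,0,255))):
            if mk is None: continue
            mm=cv2.resize(np.ascontiguousarray(mk[y_:y_+H,x_:x_+W].astype(np.float32)),(W*f,H*f),interpolation=cv2.INTER_LINEAR)
            k,_=cv2.findContours((mm>.5).astype(np.uint8),cv2.RETR_LIST,cv2.CHAIN_APPROX_NONE); cv2.drawContours(zi,k,-1,col,1)
        o.append(zi)
    cv2.imwrite(f"pics/{tag}.png",np.hstack(o)); print(s["clock"],s["wrist_force"].round(1))
    return s
E
python3 -c "
from pm import *
heldfit('large_plate',150,68,(35,96),'h1')"
```

```text
side 0.98 224 272 209 237 182
side 0.76 412 443 223 293 4
top 0.97 445 477 173 194 10
top 0.79 261 307 239 287 203
top 0.55 167 208 194 232 286
offset tool [15.2  8.1 84.1] 348.0625 centre [ 600.7 -240.5  167. ]
rel slot [ 8.4 17.1 71. ]
13.675 [-0.1 -0.3 -1.7]
```

View pics/h1.png

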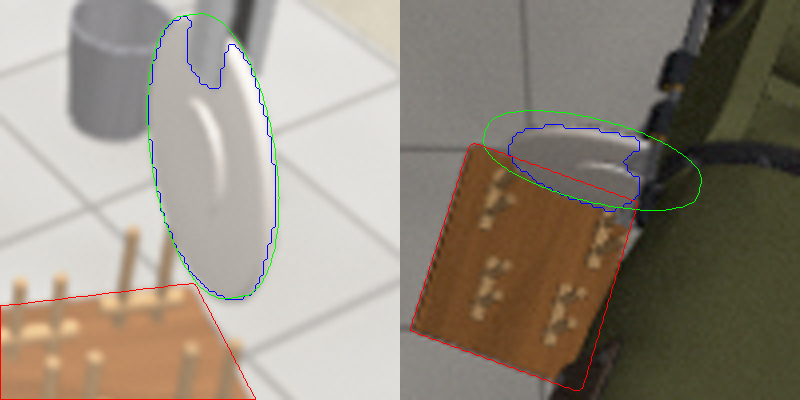

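```bash
python3 - <<'E'
t=open("pm.py").read()
t=t.replace('def heldfit(name,D,xc,slot,tag):','def heldfit(name,D,xc,slot,tag,topmax=640):').replace("    def cost(q):","    ign[1][:,topmax:]=True\n    def cost(q):",1)
open("pm.py","w").write(t)
E
python3 -c "
from pm import *
heldfit('large_plate',150,68,(35,96),'h2',471)"
```

```text
side 0.89 412 443 223 293 4
side 0.88 224 272 210 237 182
top 0.76 445 478 173 194 9
top 0.57 261 307 239 287 203
offset tool [ 0.3  0.1 68.2] 115.6875 centre [ 588.1 -252.   182.6]
rel slot [ 0.3  2.1 86.6]
13.875 [-0.7 -0.7 -2.6]
```

View pics/h2.png

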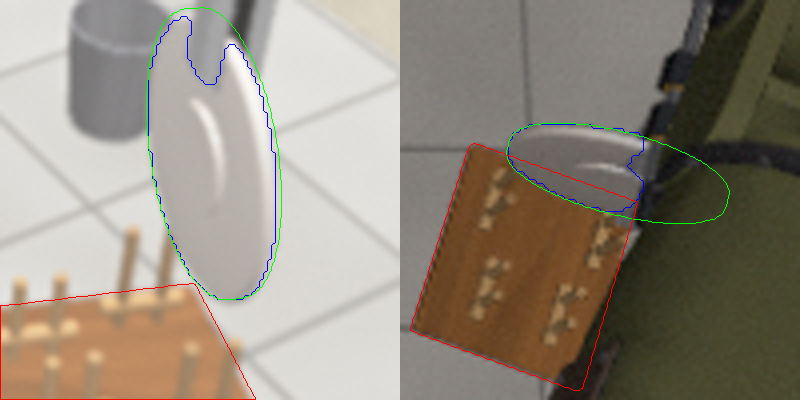

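Request:
jog_arm:
  increments:
    - [-0.1,0,1,0,0,0,0]
    - [-0.1,0,1,0,0,0,0]
    - [0,0,0.5,0,0,0,0]
    - [0,0,0,0,0,0,0]
    - [0,0,0,0,0,0,0]

```text
clock: 14.7
eef_pos: [587.2, -254.0, 225.6]
eef_rot: [-3.142, 0.001, 1.231]
wrist_force: [-0.4, 0.9, -2.0]
finger_gap: 8.7
```

```bash

python3 -c "
from pm import *
heldfit('large_plate',150,68,(35,96),'h3',471)
snap('pics/s9.png',(370,220,90,100),None,6)"
```

```text
side 0.84 223 272 209 237 183
side 0.56 411 442 234 304 5
top 0.94 261 307 239 287 200
top 0.75 444 474 176 195 10
offset tool [-2.2  0.8 69.2] 181.3125 centre [ 587.2 -256.4  156.4]
rel slot [ 1.  -2.4 60.4]
14.7 [-0.4  0.9 -2. ]
t 14.9 F [ 0.3  0.2 -3.2] M [-0.06  0.12  0.05] gap 8.9 [ 587.2 -254.   225.5] [-3.141e+00  1.000e-03  1.231e+00]
```

View pics/h3.png

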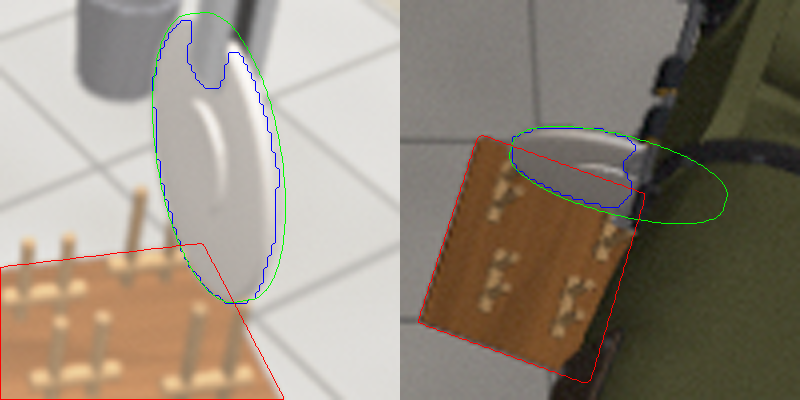

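View pics/s9.png

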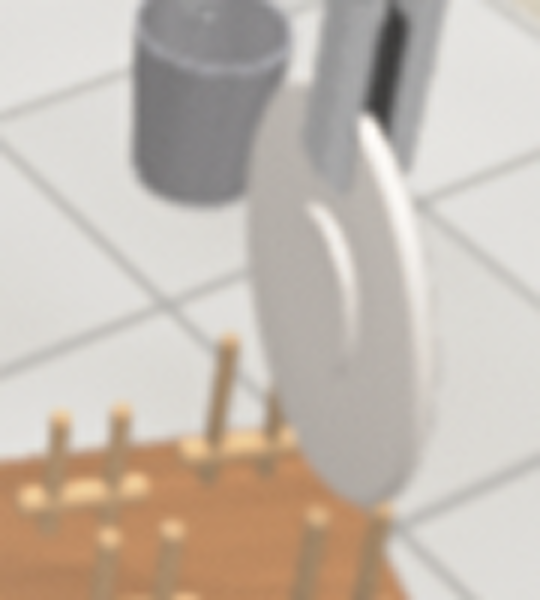

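Request:
jog_arm:
  increments:
    - [0,0,0.6,0,0,0,0]
    - [0,0,0.6,0,0,0,0]
    - [0,0,0.6,0,0,0,0]
    - [0,0,0.6,0,0,0,0]
    - [0,0,0,0,0,0,0]

```text
clock: 15.58
eef_pos: [586.9, -253.9, 200.6]
eef_rot: [-3.14, 0.001, 1.231]
wrist_force: [0.1, -0.2, -2.4]
finger_gap: 8.6
```

```bash

python3 -c "
from pm import *
snap('pics/s10.png',(370,220,90,100),(430,160,50,60),6)"
```

```text
t 15.57 F [ 0.1 -0.2 -2.4] M [-0.03  0.09 -0.  ] gap 8.6 [ 586.9 -253.9  200.6] [-3.140e+00  1.000e-03  1.231e+00]
```

View pics/s10.png

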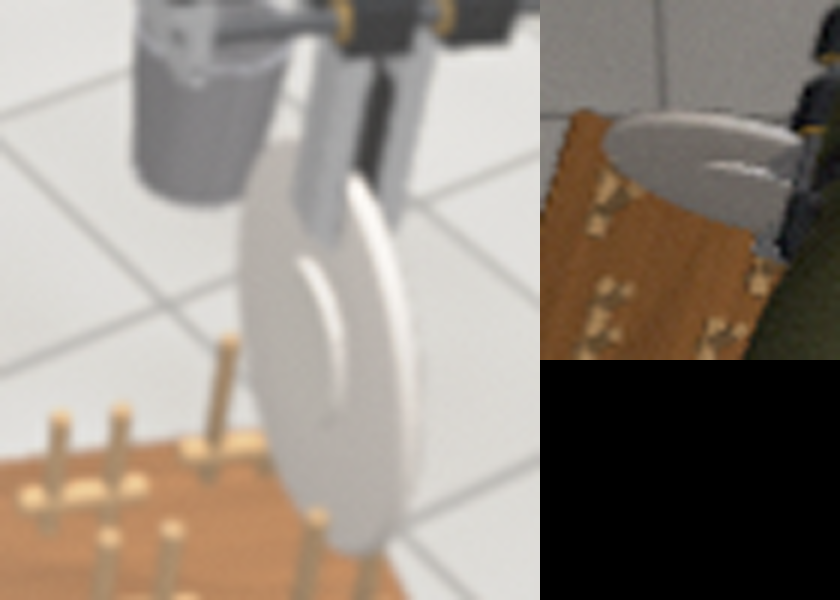

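Request:
jog_arm:
  increments:
    - [0,0,0.6,0,0,0,0]
    - [0,0,0.6,0,0,0,0]
    - [0,0,0.6,0,0,0,0]
    - [0,0,0.6,0,0,0,0]
    - [0,0,0.4,0,0,0,0]
    - [0,0,0,0,0,0,0]

```text
clock: 16.42
eef_pos: [587.0, -254.0, 172.9]
eef_rot: [-3.141, 0.001, 1.231]
wrist_force: [0.1, 0.4, -2.7]
finger_gap: 8.6
```

Request:
jog_arm:
  increments:
    - [0,0,0.2,0,0,0,0]
    - [0,0,0.2,0,0,0,0]
    - [0,0,0,0,0,0,0]

```text
clock: 16.8
eef_pos: [587.0, -254.0, 169.1]
eef_rot: [-3.141, 0.001, 1.231]
wrist_force: [-1.0, -1.0, -3.3]
finger_gap: 8.6
```

Request:
jog_arm:
  increments:
    - [0,0,0.15,0,0,0,0]
    - [0,0,0.15,0,0,0,0]
    - [0,0,0,0,0,0,0]

```text
clock: 17.18
eef_pos: [587.5, -254.0, 167.5]
eef_rot: [3.14, 0.001, 1.231]
wrist_force: [-0.2, 1.3, 6.1]
finger_gap: 8.6
```

Request:
jog_arm:
  increments:
    - [0,0,0.1,0,0,0,0]
    - [0,0,0,0,0,0,0]

```text
clock: 17.42
eef_pos: [587.7, -254.0, 167.3]
eef_rot: [3.139, 0.001, 1.231]
wrist_force: [-2.1, 4.2, 11.6]
finger_gap: 8.7
```

Request:
jog_arm:
  increments:
    - [0,0,0.1,0,0,0,0]
    - [0,0,0,0,0,0,0]

```text
clock: 17.68
eef_pos: [588.0, -253.9, 167.1]
eef_rot: [3.138, 0.001, 1.231]
wrist_force: [-1.6, 6.4, 16.5]
finger_gap: 8.8
```

Request:
jog_arm:
  increments:
    - [0,0,-0.15,0,0,0,0]
    - [0,0,0,0,0,0,0]

```text
clock: 17.92
eef_pos: [587.9, -254.0, 167.1]
eef_rot: [3.139, 0.0, 1.231]
wrist_force: [3.7, 2.1, 8.1]
finger_gap: 8.9
```

```bash

python3 -c "
from pm import *
heldfit('large_plate',150,68,(35,96),'h4',468)
snap('pics/s11.png',(370,230,90,100),(430,160,50,60),6)"
```

```text
side 0.77 408 437 254 323 3
side 0.76 224 272 209 238 185
side 0.42 316 339 207 236 115
top 0.68 439 467 181 199 8
top 0.47 422 465 179 234 28
offset tool [-4.1 -1.2 62.5] 245.875 centre [ 585.6 -257.5  104.5]
rel slot [-0.2 -4.   8.5]
17.925 [3.7 2.1 8.1]
t 18.12 F [2.5 2.1 7.7] M [ 0.53 -0.56  0.04] gap 8.7 [ 587.9 -253.9  167.1] [3.139 0.    1.231]
```

View pics/h4.png

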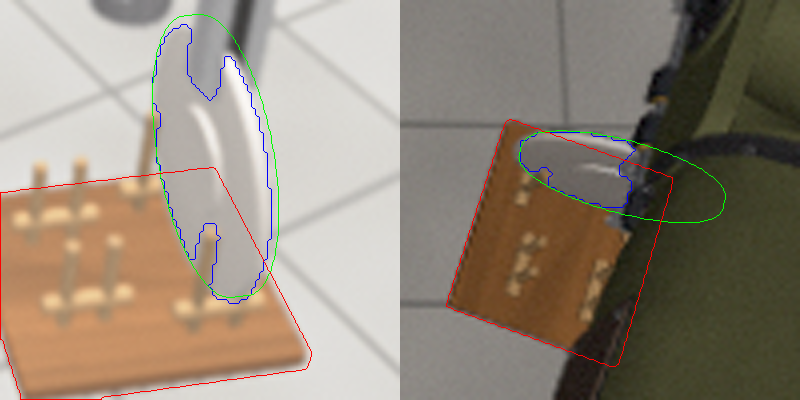

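View pics/s11.png

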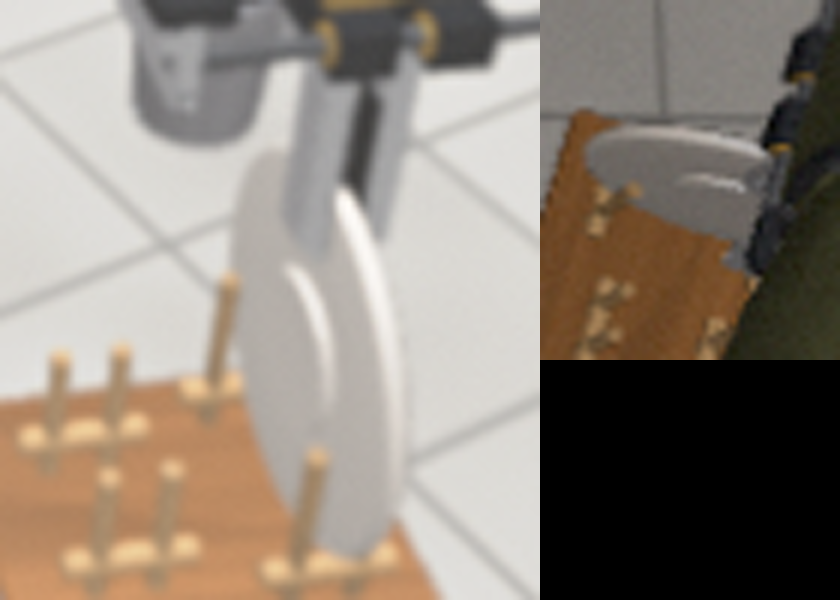

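Request:
jog_arm:
  increments:
    - [0,0,-0.2,0,0,0,0]
    - [0.3,0,0,0,0,0,0]
    - [0,0,0,0,0,0,0]

```text
clock: 18.6
eef_pos: [587.8, -251.7, 167.8]
eef_rot: [-3.141, 0.002, 1.23]
wrist_force: [-2.3, -4.0, 2.5]
finger_gap: 8.6
```

Request:
jog_arm:
  increments:
    - [0,0,0.1,0,0,0,0]
    - [0,0,0.1,0,0,0,0]
    - [0,0,0,0,0,0,0]

```text
clock: 18.98
eef_pos: [588.1, -252.1, 167.4]
eef_rot: [3.14, 0.002, 1.23]
wrist_force: [-4.4, -4.7, 13.3]
finger_gap: 8.8
```

Request:
jog_arm:
  increments:
    - [0,0,0.1,0,0,0,0]
    - [0,0,0,0,0,0,0]

```text
clock: 19.23
eef_pos: [588.3, -252.4, 167.2]
eef_rot: [3.139, 0.003, 1.23]
wrist_force: [-6.6, -5.9, 18.0]
finger_gap: 8.9
```

Request:
jog_arm:
  increments:
    - [-0.1,0,-0.2,0,0,0,0]
    - [0,0,-0.05,0,0,0,0]
    - [0,0,0,0,0,0,0]

```text
clock: 19.6
eef_pos: [587.7, -252.3, 167.5]
eef_rot: [-3.141, 0.001, 1.23]
wrist_force: [-2.1, -2.5, 6.3]
finger_gap: 8.6
```

Request:
jog_arm:
  increments:
    - [0,0,0,0,0,0,0.8]
    - [0,0,0,0,0,0,0.9]
  squeeze: 5

```text
clock: 19.85
eef_pos: [587.8, -251.9, 166.9]
eef_rot: [-3.141, 0.0, 1.231]
wrist_force: [-0.1, -0.0, 0.4]
finger_gap: 8.8
```

Request:
jog_arm:
  increments:
    - [0,0,0,0,0,0,1.0]
    - [0,0,0,0,0,0,1.2]
    - [0,0,0,0,0,0,1.4]

```text
clock: 20.23
eef_pos: [587.7, -252.0, 167.1]
eef_rot: [-3.141, 0.001, 1.231]
wrist_force: [-1.0, 0.5, -0.1]
finger_gap: 13.7
```

```bash

python3 -c "
from pm import *
snap('pics/s12.png',(370,230,90,100),(430,160,50,60),6)"
```

```text
t 20.23 F [-1.   0.5 -0.1] M [-0.01  0.1   0.02] gap 13.7 [ 587.7 -252.   167.1] [-3.141e+00  1.000e-03  1.231e+00]
```

View pics/s12.png

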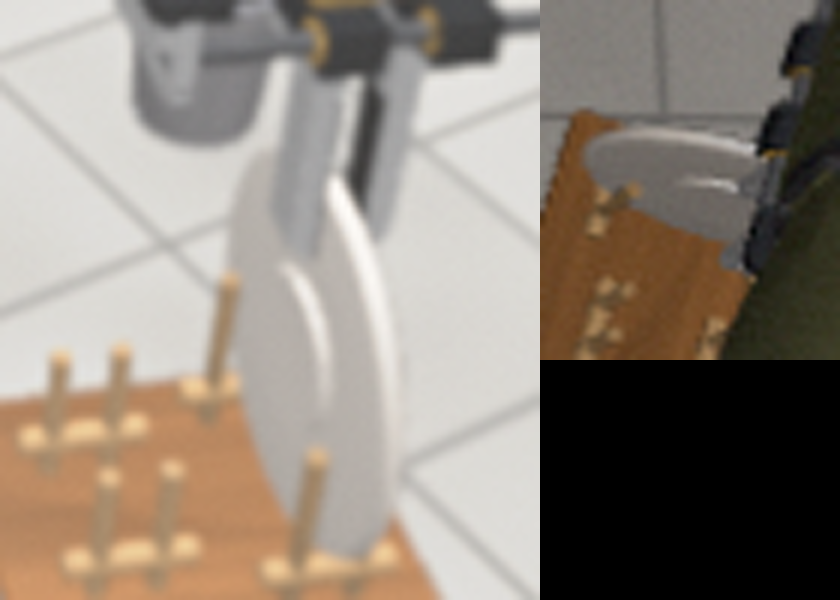

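Request:
jog_arm:
  increments:
    - [0,0,0,0,0,0,2]
    - [0,0,0,0,0,0,2.6]
    - [0,0,-0.5,0,0,0,3]
    - [0,0,-1,0,0,0,3]
    - [0,0,-1.5,0,0,0,3]
    - [0,0,-2,0,0,0,3]
    - [0,0,-2.5,0,0,0,3]
    - [0,0,-2.5,0,0,0,3]
    - [0,0,-2,0,0,0,3]
    - [0,0,0,0,0,0,3]

```text
clock: 21.58
eef_pos: [588.2, -252.2, 289.6]
eef_rot: [3.138, 0.001, 1.231]
wrist_force: [0.3, -0.4, 0.2]
finger_gap: 30.1
```

```bash

python3 -c "
from pm import *
s=snap('pics/s13.png',(350,200,110,150),(410,150,80,90),4)
yaw=-.025;t=np.radians(25);u=np.array([-np.sin(t)*np.cos(yaw),-np.sin(t)*np.sin(yaw),np.cos(t)])
R=tgtR(yaw,t);n=R.as_matrix()[:,1];P=np.array([541.3,79,79])-3*n
print(P+u*110,P+u*47)
plan(s,P+u*110,R)"
```

```text
t 21.57 F [ 0.3 -0.4  0.2] M [-0.06  0.1  -0.04] gap 30.1 [ 588.2 -252.2  289.6] [3.138e+00 1.000e-03 1.231e+00]
[492.10844421  80.23004516 177.42600179] [518.72507484  79.56449074 120.32861121]
now [ 588.2 -252.2  289.6] turn tool deg [-24.63   4.04 -17.75] shift in cur tool cm [ 28.149 -20.184  11.119] shift in tgt tool cm [ 32.995 -14.198   5.757] world mm [ -96.1  332.5 -112.2]
```

View pics/s13.png

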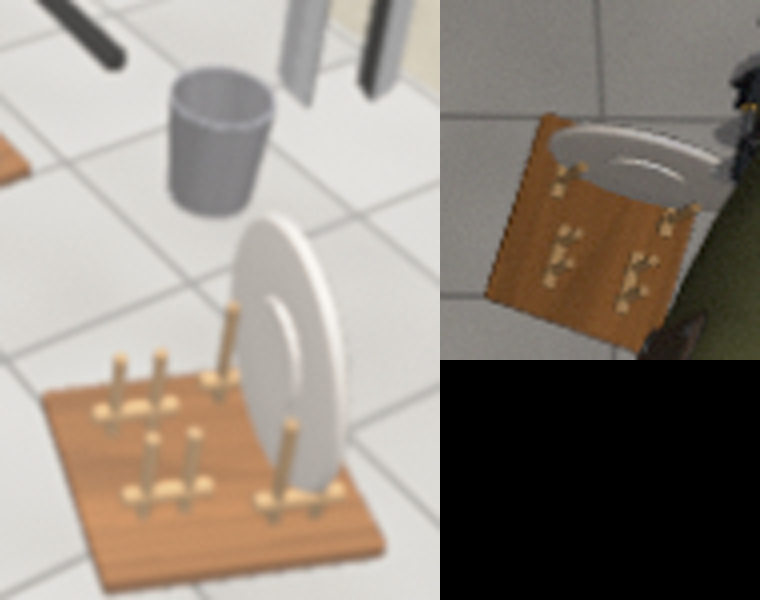

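Request:
jog_arm:
  increments:
    - [1.4,-1,-0.2,0,0,0,4]
    - [2.8,-2,0,0,0,0,4]
    - [2.8,-2,0,0,0,0,4]
    - [2.8,-2,0,0,0,0,4]
    - [2.8,-2,0,0,0,0,4]
    - [2.8,-2,0,0,0,0,4]
    - [2.8,-2,0,0,0,0,4]
    - [2.8,-2,0,0,0,0,4]
    - [2.8,-2,0,0,0,0,4]
    - [2.8,-2,0,0,0,0,4]
    - [1.5,-1.2,0,0,0,0,4]
    - [0,0,0,-4.1,0.67,-2.96,4]
    - [0,0,0,-4.1,0.67,-2.96,4]
    - [0,0,0,-4.1,0.67,-2.96,4]
    - [0,0,0,-4.1,0.67,-2.96,4]
    - [0,0,0,-4.1,0.67,-2.96,4]
    - [0,0,0,-4.1,0.67,-2.96,4]
    - [0,0,0,0,0,0,4]

```text
clock: 23.92
eef_pos: [490.4, 80.2, 288.9]
eef_rot: [2.71, -0.001, 1.546]
wrist_force: [-0.5, -0.2, 0.4]
finger_gap: 39.8
```

```bash
cat > sm.py <<'E'
from pm import *
s=snap('pics/'+sys.argv[1],(270,120,90,140),(310,140,90,100),4)
yaw=-.025;t=np.radians(25);u=np.array([-np.sin(t)*np.cos(yaw),-np.sin(t)*np.sin(yaw),np.cos(t)])
R=tgtR(yaw,t);n=R.as_matrix()[:,1];P=np.array([541.3,79,79])-3*n
for L in(90,47): plan(s,P+u*L,R)
E
python3 sm.py s14.png
```

```text
t 23.93 F [-0.5 -0.2  0.4] M [-0.06  0.26  0.05] gap 39.8 [490.4  80.2 288.9] [ 2.710e+00 -1.000e-03  1.546e+00]
now [490.4  80.2 288.9] turn tool deg [-0.25 -0.06 -0.04] shift in cur tool cm [-9.0000e-03 -4.5020e+00  1.2195e+01] shift in tgt tool cm [ 8.0000e-03 -4.5550e+00  1.2175e+01] world mm [  10.2   -0.2 -129.6]
now [490.4  80.2 288.9] turn tool deg [-0.25 -0.06 -0.04] shift in cur tool cm [-1.4000e-02 -4.4830e+00  1.6495e+01] shift in tgt tool cm [ 8.0000e-03 -4.5550e+00  1.6475e+01] world mm [  28.3   -0.6 -168.6]
```

View pics/s14.png

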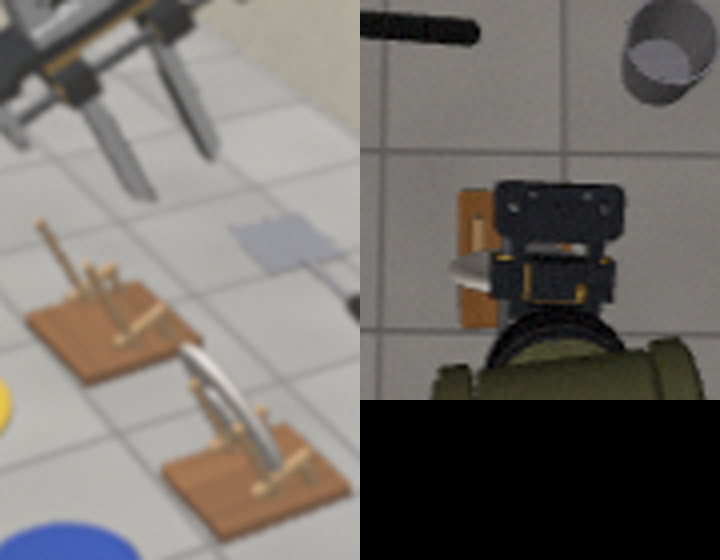

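Request:
jog_arm:
  increments:
    - [0,-0.75,1.5,-0.25,0,0,4]
    - [0,-0.75,2.1,0,0,0,4]
    - [0,-0.75,2.1,0,0,0,4]
    - [0,-0.75,2.1,0,0,0,4]
    - [0,-0.75,2.1,0,0,0,4]
    - [0,-0.75,2.1,0,0,0,4]
    - [0,0,0,0,0,0,4]
    - [0,0,0,0,0,0,4]

```text
clock: 25.02
eef_pos: [501.5, 80.2, 162.2]
eef_rot: [2.704, -0.001, 1.545]
wrist_force: [0.5, -0.4, 0.6]
finger_gap: 40.1
```

```bash
python3 sm.py s15.png
```

```text
t 25.02 F [ 0.5 -0.4  0.6] M [-0.04  0.22 -0.01] gap 40.1 [501.5  80.2 162.2] [ 2.704e+00 -1.000e-03  1.545e+00]
now [501.5  80.2 162.2] turn tool deg [ 0.05 -0.07 -0.05] shift in cur tool cm [-0.021 -0.209  0.218] shift in tgt tool cm [-0.02  -0.209  0.218] world mm [-1.  -0.2 -2.9]
now [501.5  80.2 162.2] turn tool deg [ 0.05 -0.07 -0.05] shift in cur tool cm [-0.026 -0.213  4.518] shift in tgt tool cm [-0.02  -0.209  4.518] world mm [ 17.2  -0.6 -41.8]
```

View pics/s15.png

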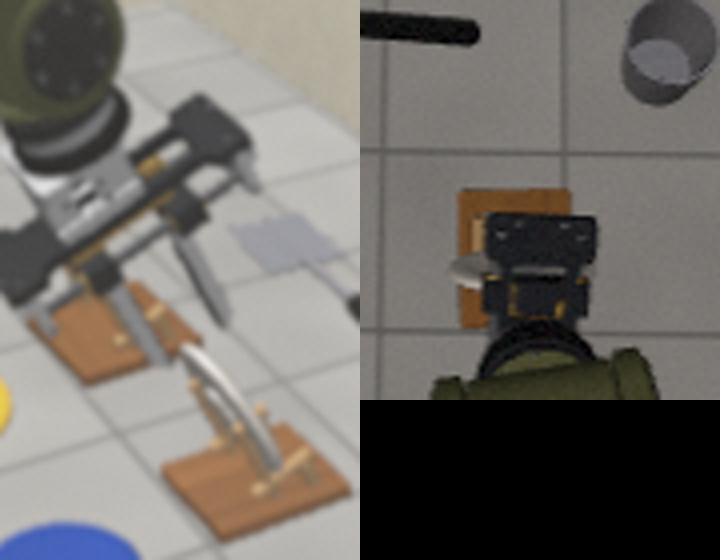

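Request:
jog_arm:
  increments:
    - [-0.02,-0.08,0.9,0,0,0,4]
    - [0,-0.08,1,0,0,0,4]
    - [0,0,1,0,0,0,3.4]
    - [0,0,0.9,0,0,0,3]
    - [0,0,0.7,0,0,0,2.6]
    - [0,0,0,0,0,0,2.3]
    - [0,0,0,0,0,0,2.3]
  squeeze: 4

```text
clock: 26.0
eef_pos: [518.7, 79.5, 120.1]
eef_rot: [2.705, -0.001, 1.546]
wrist_force: [0.3, 0.4, -0.0]
finger_gap: 22.6
```

```bash
sed -i 's/(270,120,90,140),(310,140,90,100),4/(290,175,60,60),None,10/' sm.py; python3 sm.py s16.png
```

```text
t 26.0 F [ 0.3  0.4 -0. ] M [-0.06  0.22 -0.02] gap 22.6 [518.7  79.5 120.1] [ 2.705e+00 -1.000e-03  1.546e+00]
now [518.7  79.5 120.1] turn tool deg [ 0.04 -0.07 -0.03] shift in cur tool cm [ 0.007  0.014 -4.324] shift in tgt tool cm [ 2.000e-03  1.100e-02 -4.324e+00] world mm [-18.2   0.5  39.2]
now [518.7  79.5 120.1] turn tool deg [ 0.04 -0.07 -0.03] shift in cur tool cm [ 0.002  0.011 -0.024] shift in tgt tool cm [ 0.002  0.011 -0.024] world mm [0.  0.  0.3]
```

View pics/s16.png

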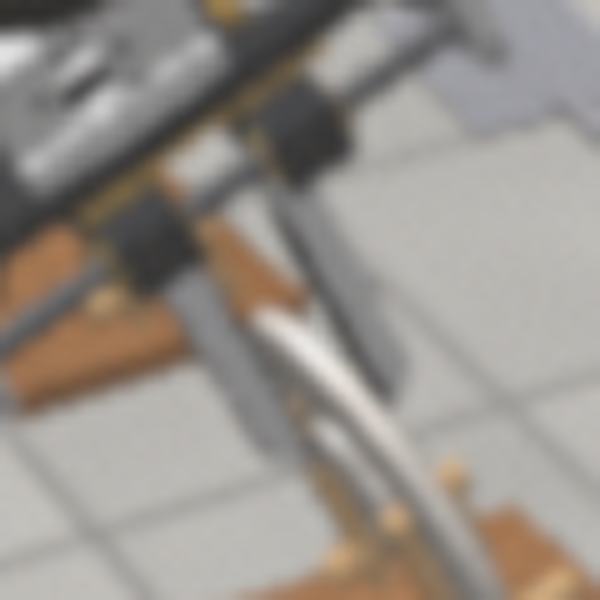

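Request:
jog_arm:
  increments:
    - [0,0,0,0,0,0,1.6]
    - [0,0,0,0,0,0,1.2]
    - [0,0,0,0,0,0,0.8]
    - [0,0,0,0,0,0,0.5]
    - [0,0,0,0,0,0,0.3]

```text
clock: 26.68
eef_pos: [519.1, 79.6, 120.3]
eef_rot: [2.703, -0.001, 1.546]
wrist_force: [4.2, 0.4, 3.3]
finger_gap: 10.0
```

Request:
jog_arm:
  increments:
    - [0,0.08,0,0,0,0,0.3]
    - [0,0,0,0,0,0,0.3]
    - [0,0,0,0,0,0,0]

```text
clock: 27.05
eef_pos: [519.4, 79.6, 120.3]
eef_rot: [2.705, -0.001, 1.546]
wrist_force: [0.4, -0.1, 5.8]
finger_gap: 9.8
```

Request:
jog_arm:
  increments:
    - [0,0,0,0,0,0,0]
    - [0,0,0,0,0,0,0]
    - [0,0,0,0,0,0,0]
  squeeze: 40

```text
clock: 27.42
eef_pos: [520.2, 79.5, 120.9]
eef_rot: [2.702, -0.001, 1.546]
wrist_force: [6.6, -0.7, 2.7]
finger_gap: 9.0
```

Gripped at 9.0 mm. Draw it out along the slope.

Request:
jog_arm:
  increments:
    - [0,0,-0.3,0,0,0,0]
    - [0,0,-0.5,0,0,0,0]
    - [0,0,-0.8,0,0,0,0]
    - [0,0,-1,0,0,0,0]
    - [0,0,-1,0,0,0,0]
    - [0,0,-1,0,0,0,0]
    - [0,0,-1,0,0,0,0]
    - [0,0,-1,0,0,0,0]
    - [0,0,-1,0,0,0,0]
    - [0,0,-1,0,0,0,0]
    - [0,0,-1,0,0,0,0]
    - [0,0,-2,0,0,0,0]
    - [0,0,-2,0,0,0,0]
    - [0,0,-2,0,0,0,0]
    - [0,0,-2,0,0,0,0]
    - [0,0,0,0,0,0,0]

```text
clock: 29.42
eef_pos: [445.0, 81.3, 281.0]
eef_rot: [2.702, -0.002, 1.546]
wrist_force: [0.2, 0.2, -2.1]
finger_gap: 8.6
```

```bash

python3 -c "
from pm import *
s=snap('pics/s17.png',(270,80,120,150),(310,140,90,100),3.5)
R=tgtR(-.34,0)
rk=pickle.load(open('rack.pkl','rb'));print(rk)
T=np.array([rk[0]-35*np.cos(rk[2]),rk[1]-35*np.sin(rk[2]),300]);print(T)
plan(s,T,R)"
```

```text
t 29.43 F [ 0.2  0.2 -2.1] M [-0.05  0.36  0.04] gap 8.6 [445.   81.3 281. ] [ 2.702e+00 -2.000e-03  1.546e+00]
[ 5.54127130e+02 -2.42136596e+02 -3.40225984e-01]
[ 521.13335564 -230.45709101  300.        ]
now [445.   81.3 281. ] turn tool deg [24.94 -4.06 17.75] shift in cur tool cm [-30.973   8.419   1.799] shift in tgt tool cm [-26.849  17.577  -1.9  ] world mm [  76.2 -311.7   19. ]
```

View pics/s17.png

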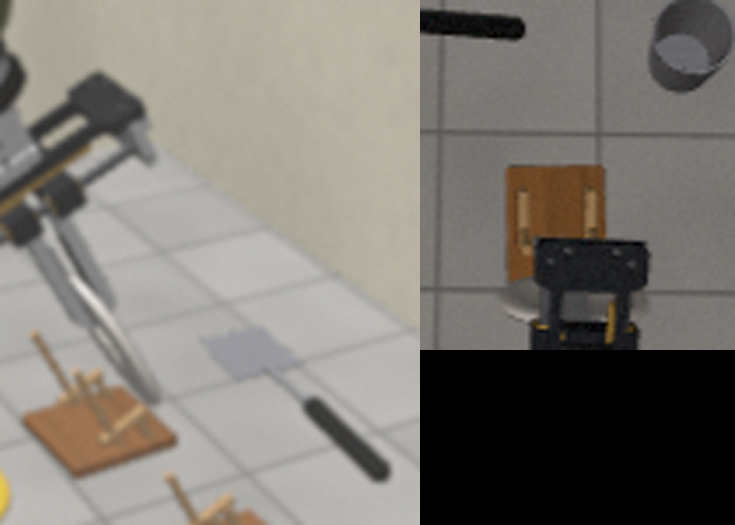

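Request:
jog_arm:
  increments:
    - [0,0,-0.3,4.16,-0.68,2.96,0]
    - [0,0,-0.3,4.16,-0.68,2.96,0]
    - [0,0,-0.3,4.16,-0.68,2.96,0]
    - [0,0,-0.3,4.16,-0.68,2.96,0]
    - [0,0,-0.3,4.16,-0.68,2.96,0]
    - [0,0,-0.3,4.16,-0.68,2.96,0]
    - [0,0,0,0,0,0,0]
    - [-1.3,0.9,0,0,0,0,0]
    - [-2.7,1.8,0,0,0,0,0]
    - [-2.7,1.8,0,0,0,0,0]
    - [-2.7,1.8,0,0,0,0,0]
    - [-2.7,1.8,0,0,0,0,0]
    - [-2.7,1.8,0,0,0,0,0]
    - [-2.7,1.8,0,0,0,0,0]
    - [-2.7,1.8,0,0,0,0,0]
    - [-2.7,1.8,0,0,0,0,0]
    - [-2.7,1.8,0,0,0,0,0]
    - [-1.3,0.9,0,0,0,0,0]
    - [0,0,0,0,0,0,0]

```text
clock: 31.9
eef_pos: [520.1, -232.8, 296.6]
eef_rot: [-3.139, 0.002, 1.23]
wrist_force: [-0.2, -0.1, -0.5]
finger_gap: 8.7
```

```bash

python3 -c "
from pm import *
s=read_state()
R=tgtR(-.34,0)
plan(s,[521.1,-230.5,82+48+65],R)
heldfit('small_plate',110,48,(-35,82),'h5',640)"
```

```text
now [ 520.1 -232.8  296.6] turn tool deg [-0.15  0.09 -0.07] shift in cur tool cm [ 0.265  0.044 10.159] shift in tgt tool cm [ 0.249  0.019 10.159] world mm [   1.     2.3 -101.6]
side 0.66 388 410 211 263 6
top 0.91 339 374 239 275 126
offset tool [ 4.2  1.5 45.5] 41.0625 centre [ 522.8 -229.4  251.1]
rel slot [  1.2   1.5 169.1]
31.9 [-0.2 -0.1 -0.5]
```

View pics/h5.png

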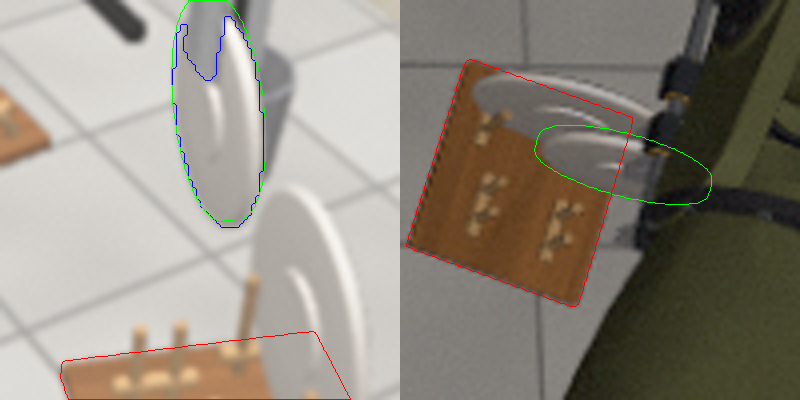

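Request:
jog_arm:
  increments:
    - [0.03,0,1,0,0,0,0]
    - [0.03,0,2,0,0,0,0]
    - [0.03,0,2,0,0,0,0]
    - [0.03,0,2,0,0,0,0]
    - [0.03,0,2,0,0,0,0]
    - [0,0,1,0,0,0,0]
    - [0,0,0,0,0,0,0]
    - [0,0,0,0,0,0,0]

```text
clock: 33.1
eef_pos: [520.9, -230.9, 197.7]
eef_rot: [-3.14, 0.002, 1.23]
wrist_force: [0.3, -0.3, -1.5]
finger_gap: 8.6
```

```bash

python3 -c "
from pm import *
s=read_state()
R=tgtR(-.34,0)
plan(s,[521.1,-230.5,82+48],R)
heldfit('small_plate',110,48,(-35,82),'h6',451)
snap('pics/s18.png',(360,230,90,100),(420,160,50,60),6)"
```

```text
now [ 520.9 -230.9  197.7] turn tool deg [-0.07  0.09 -0.02] shift in cur tool cm [0.052 0.02  6.773] shift in tgt tool cm [0.041 0.012 6.773] world mm [  0.2   0.4 -67.7]
side 0.78 265 305 250 278 108
side 0.68 384 403 251 298 4
top 0.53 443 463 201 217 7
offset tool [ 1.  -0.1 43.9] 44.25 centre [ 521.1 -229.9  153.8]
rel slot [-0.3  0.5 71.8]
33.1 [ 0.3 -0.3 -1.5]
t 33.3 F [-0.4  0.4 -0.9] M [-0.    0.06  0.07] gap 8.7 [ 520.7 -230.9  197.5] [-3.14e+00  2.00e-03  1.23e+00]
```

View pics/h6.png

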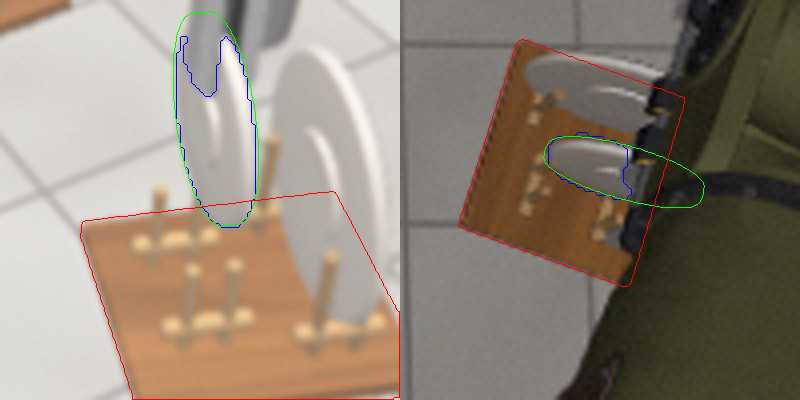

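View pics/s18.png

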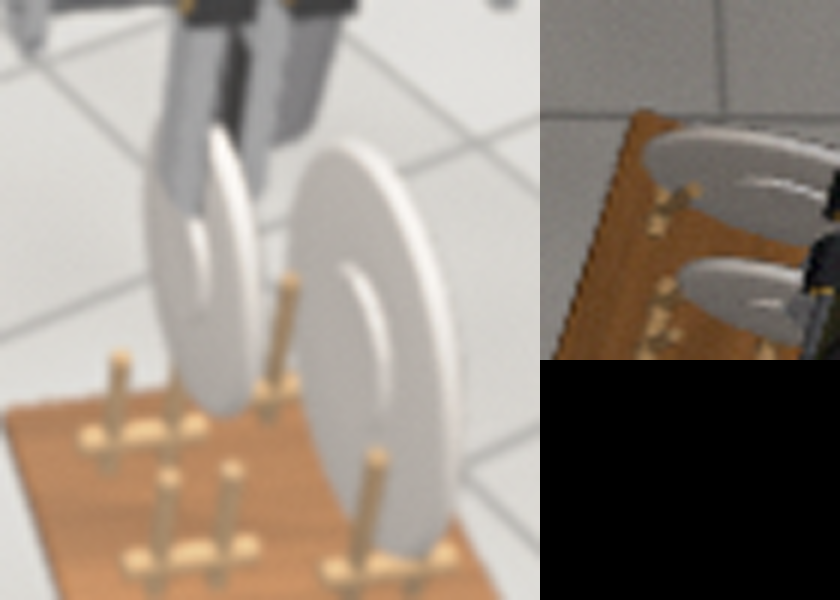

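Request:
jog_arm:
  increments:
    - [0,0,0.8,0,0,0,0]
    - [0,0,0.8,0,0,0,0]
    - [0,0,0.8,0,0,0,0]
    - [0,0,0.8,0,0,0,0]
    - [0,0,0.8,0,0,0,0]
    - [0,0,0,0,0,0,0]

```text
clock: 34.15
eef_pos: [520.3, -230.7, 156.3]
eef_rot: [-3.138, 0.001, 1.23]
wrist_force: [0.5, 0.3, -0.9]
finger_gap: 8.6
```

```bash

python3 -c "
from pm import *
snap('pics/s19.png',(360,230,90,100),(420,160,50,60),6)"
```

```text
t 34.15 F [ 0.5  0.3 -0.9] M [-0.04  0.08  0.03] gap 8.6 [ 520.3 -230.7  156.3] [-3.138e+00  1.000e-03  1.230e+00]
```

View pics/s19.png

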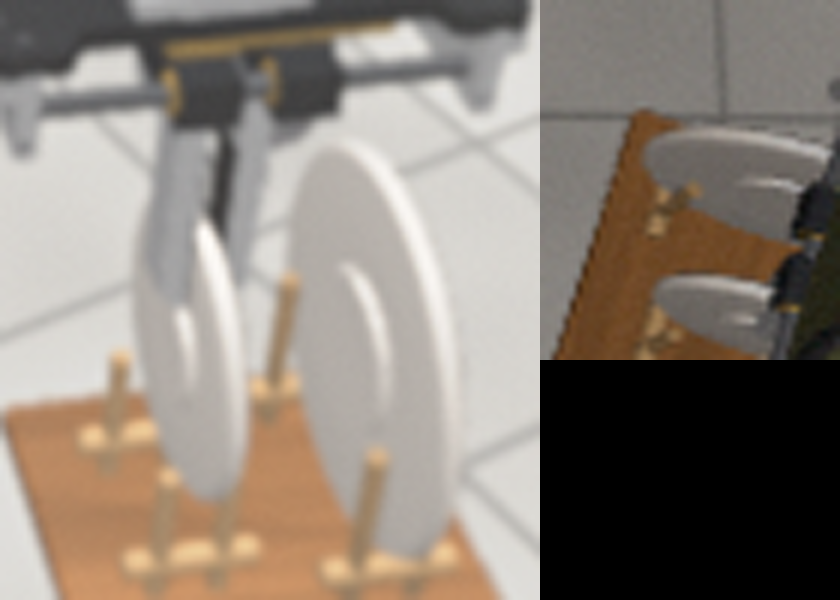

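Request:
jog_arm:
  increments:
    - [0,0,0.6,0,0,0,0]
    - [0,0,0.6,0,0,0,0]
    - [0,0,0.6,0,0,0,0]
    - [0,0,0.2,0,0,0,0]
    - [0,0,0,0,0,0,0]

```text
clock: 34.88
eef_pos: [520.4, -230.8, 136.9]
eef_rot: [-3.139, 0.001, 1.23]
wrist_force: [0.2, 0.2, -1.3]
finger_gap: 8.5
```

Request:
jog_arm:
  increments:
    - [0,0,0.2,0,0,0,0]
    - [0,0,0.1,0,0,0,0]
    - [0,0,0,0,0,0,0]

```text
clock: 35.25
eef_pos: [520.4, -230.8, 133.9]
eef_rot: [-3.139, 0.002, 1.23]
wrist_force: [-0.1, -0.6, -1.5]
finger_gap: 8.8
```

Request:
jog_arm:
  increments:
    - [0,0,0.15,0,0,0,0]
    - [0,0,0,0,0,0,0]

```text
clock: 35.5
eef_pos: [520.4, -230.8, 132.3]
eef_rot: [-3.139, 0.001, 1.23]
wrist_force: [-0.1, 0.4, -1.0]
finger_gap: 8.6
```

Request:
jog_arm:
  increments:
    - [0,0,0.12,0,0,0,0]
    - [0,0,0,0,0,0,0]

```text
clock: 35.75
eef_pos: [520.4, -230.8, 131.2]
eef_rot: [-3.139, 0.001, 1.23]
wrist_force: [0.5, 0.0, -1.1]
finger_gap: 8.5
```

Request:
jog_arm:
  increments:
    - [0,0,0.1,0,0,0,0]
    - [0,0,0,0,0,0,0]

```text
clock: 36.0
eef_pos: [520.4, -230.8, 130.2]
eef_rot: [-3.139, 0.001, 1.23]
wrist_force: [0.0, 0.4, -1.4]
finger_gap: 8.8
```

Request:
jog_arm:
  increments:
    - [0,0,0.1,0,0,0,0]
    - [0,0,0,0,0,0,0]

```text
clock: 36.25
eef_pos: [520.4, -230.8, 129.2]
eef_rot: [-3.139, 0.002, 1.23]
wrist_force: [-0.5, -0.1, -1.5]
finger_gap: 8.8
```

Request:
jog_arm:
  increments:
    - [0,0,0.1,0,0,0,0]
    - [0,0,0,0,0,0,0]

```text
clock: 36.5
eef_pos: [520.7, -230.8, 128.7]
eef_rot: [-3.14, 0.001, 1.23]
wrist_force: [0.1, 1.7, 2.5]
finger_gap: 8.4
```

Request:
jog_arm:
  increments:
    - [0,0,0.1,0,0,0,0]
    - [0,0,0,0,0,0,0]

```text
clock: 36.75
eef_pos: [520.9, -230.9, 128.5]
eef_rot: [-3.141, 0.001, 1.23]
wrist_force: [-0.7, 3.5, 11.6]
finger_gap: 8.8
```

Request:
jog_arm:
  increments:
    - [0,0,0.1,0,0,0,0]
    - [0,0,0,0,0,0,0]

```text
clock: 37.0
eef_pos: [521.1, -230.9, 128.3]
eef_rot: [3.141, 0.002, 1.231]
wrist_force: [-2.9, 4.2, 17.6]
finger_gap: 8.7
```

Request:
jog_arm:
  increments:
    - [0,0,-0.2,0,0,0,0]
    - [0.12,0,0,0,0,0,0]
    - [0,0,0,0,0,0,0]

```text
clock: 37.38
eef_pos: [520.8, -229.7, 128.1]
eef_rot: [-3.139, 0.002, 1.23]
wrist_force: [0.1, -0.5, 1.4]
finger_gap: 8.9
```

```bash

python3 -c "
from pm import *
heldfit('small_plate',110,48,(-35,82),'h7',451)
snap('pics/s20.png',(360,230,90,100),(420,160,50,60),6)"
```

```text
side 0.97 380 399 278 321 4
side 0.83 265 306 250 279 110
top 0.56 341 373 240 274 102
top 0.46 437 454 207 219 6
offset tool [-3.4 -2.9 34.4] 75.875 centre [ 516.9 -231.9   93.7]
rel slot [-3.5 -2.8 11.7]
37.375 [ 0.1 -0.5  1.4]
t 37.58 F [-0.5  0.4 -0.5] M [ 0.02  0.02 -0.01] gap 8.7 [ 520.7 -229.7  128.1] [-3.139e+00  1.000e-03  1.230e+00]
```

View pics/s20.png

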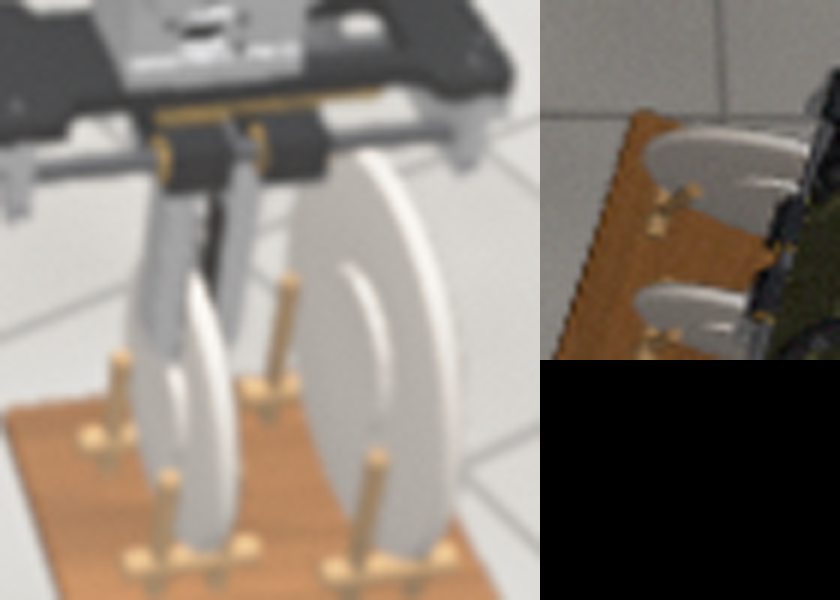

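Request:
jog_arm:
  increments:
    - [0,0,0,0,0,0,0.8]
    - [0,0,0,0,0,0,0.9]
  squeeze: 5

```text
clock: 37.92
eef_pos: [520.7, -229.8, 128.2]
eef_rot: [-3.139, 0.002, 1.23]
wrist_force: [-0.0, -0.3, -0.7]
finger_gap: 9.1
```

Request:
jog_arm:
  increments:
    - [0,0,0,0,0,0,1.0]
    - [0,0,0,0,0,0,1.2]
    - [0,0,0,0,0,0,1.5]
    - [0,0,0,0,0,0,2.0]
    - [0,0,0,0,0,0,2.5]
    - [0,0,0,0,0,0,2.5]

```text
clock: 38.67
eef_pos: [520.8, -229.7, 128.3]
eef_rot: [-3.139, 0.002, 1.23]
wrist_force: [0.1, -0.3, 0.4]
finger_gap: 24.9
```

```bash

python3 -c "
from pm import *
snap('pics/s21.png',(360,230,90,100),(420,160,50,60),6)"
```

```text
t 38.67 F [ 0.1 -0.3  0.4] M [-0.09  0.04 -0.01] gap 24.9 [ 520.8 -229.7  128.3] [-3.139e+00  2.000e-03  1.230e+00]
```

View pics/s21.png

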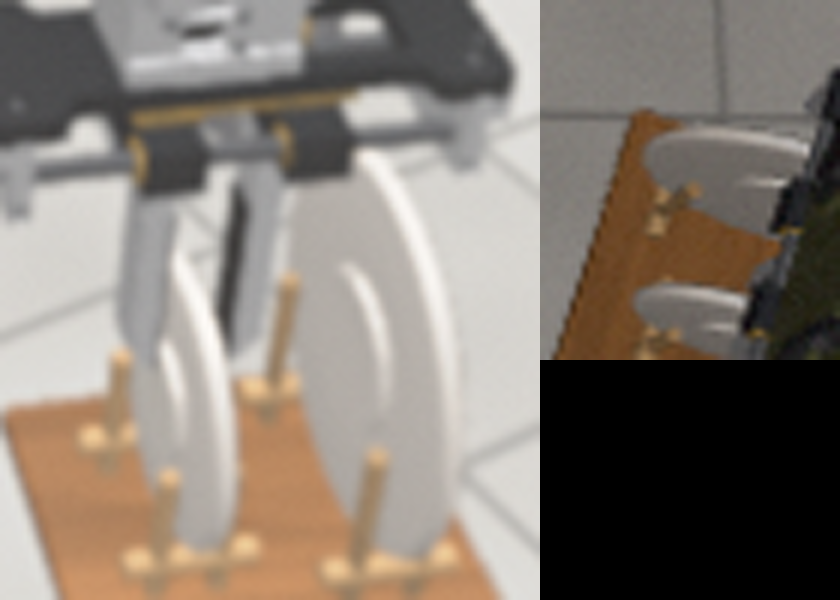

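Request:
jog_arm:
  increments:
    - [0,-0.2,0,0,0,0,3]
    - [0,-0.1,-0.3,0,0,0,3]
    - [0,0,-0.8,0,0,0,3]
    - [0,0,-1.5,0,0,0,3]
    - [0,0,-2,0,0,0,3]
    - [0,0,-2.5,0,0,0,3]
    - [0,0,-2.5,0,0,0,3]
    - [0,0,-3,0,0,0,3]
    - [0,0,-3,0,0,0,3]
    - [3,-2,0,0,0,0,3]
    - [3,-2,0,0,0,0,3]
    - [3,-2,0,0,0,0,3]
    - [3,-2,0,0,0,0,3]
    - [3,-2,0,0,0,0,3]
    - [3,-2,0,0,0,0,3]
    - [3,-2,0,0,0,0,3]
    - [0,0,0,0,0,0,3]
    - [0,0,0,0,0,0,3]

```text
clock: 41.02
eef_pos: [456.7, 15.7, 285.0]
eef_rot: [-3.14, 0.001, 1.231]
wrist_force: [0.6, 0.3, 0.6]
finger_gap: 29.7
```

```bash
cat > fin.py <<'E'
from pm import *
s=snap('pics/s22.png',(340,220,120,130),(400,150,90,100),3.8)
rk=pickle.load(open("rack.pkl","rb"));yw=rk[2]
cs=[camera(n) for n in("side","top")]
for name,D,sl,ty,h in(("large_plate",150,(35,96),45,90),("small_plate",110,(-35,82),30,75)):
    cen=np.array([rk[0]+sl[0]*np.cos(yw),rk[1]+sl[0]*np.sin(yw),sl[1]]); n0=yw
    ms=[];
    for c in cs:
        pp=proj(c,[cen])[0]; b=None
        for d in regions_of(c,name):
            ys,xs=np.nonzero(d["mask"]); 
            if np.hypot(xs.mean()-pp[0],ys.mean()-pp[1])<15 and b is None: b=d["mask"]; print(name,round(d["conf"],2),b.sum())
        ms.append(b)
    ig=[cv2.dilate(rend(c,[place(P,*rk) for P in RACK[1:]]),np.ones((3,3)))>.02 for c in cs]
    def mod(q):
        n=np.array([np.cos(q[4])*np.cos(n0+q[3]),np.cos(q[4])*np.sin(n0+q[3]),np.sin(q[4])]); ex=np.array([np.cos(yw),np.sin(yw),0]);ey=np.array([-np.sin(yw),np.cos(yw),0])
        c=cen+ex*q[0]+ey*q[1]+[0,0,q[2]]; return cyl(c-n*4.5,c+n*4.5,D/2,60)
    def cost(q): return sum((np.abs(rend(c,[mod(q)])-m)*~g).sum() for c,m,g in zip(cs,ms,ig) if m is not None)
    x0=np.zeros(5); print("cost at nominal",cost(x0))
    r=minimize(cost,x0,method="Nelder-Mead",options=dict(initial_simplex=np.vstack([x0]+[np.eye(5)[j]*[5,5,5,.1,.1][j] for j in range(5)]),xatol=.02,fatol=.02,maxiter=600)); print(name,"rel slot x y z yaw tilt",r.x.round(2),r.fun)
for c in cs:
    R=cv2.Rodrigues(np.array(c["rvec"],float))[0];t=np.array(c["tvec"],float).ravel()
    for o in("cup","jar","turner"):
        for d in recognise(c,o)[:1]: print(o,round(d["conf"],2),(R.T@(np.array(d["centre"])-t)).round(0))
E
python3 fin.py
```

```text
t 41.02 F [0.6 0.3 0.6] M [-0.02  0.09  0.01] gap 29.7 [456.7  15.7 285. ] [-3.140e+00  1.000e-03  1.231e+00]
large_plate 0.66 1494
cost at nominal 88.1875
large_plate rel slot x y z yaw tilt [-0.3  -1.2  -0.78 -0.02  0.02] 45.3125
small_plate 0.56 696
small_plate 0.85 336
cost at nominal 71.5
small_plate rel slot x y z yaw tilt [-0.49 -0.6   0.75 -0.01  0.03] 36.8125
cup 0.64 [716. -49.  54.]
jar 0.62 [505. 538.  81.]
turner 0.65 [715. -50.  53.]
cup 0.71 [733. -41.  45.]
jar 0.95 [508. 555. 117.]
turner 0.6 [755. 343.   2.]
```

View pics/s22.png

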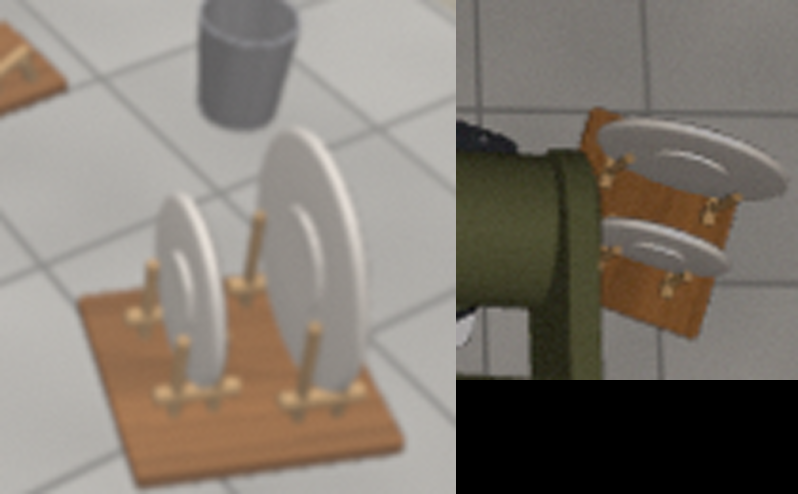

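Both plates stand upright in their slots. They are within about 1.2 mm and 0.03 rad of nominal, and the robot is clear of everything. Handing in.

```bash
python3 -c "
from cell import *
print(sign_off())"
```

```text
the job is handed in; nothing more can be done
None
```

Both plates are standing in the rack and released: the large one between the tall, wide-set tines, the small one between the short, close-set ones. I handed the job in at about 41 s; the sign-off gives no verdict. Each plate was pinched at the top rim, drawn out along its slope and lowered until the wrist force showed it on the rails. Then I let it go and withdrew upward.

- **Large plate:** the last camera fit puts it at (-0.3, -1.2, -0.8) mm from its seated point, within 0.02 rad of upright and of the rack's x.
- **Small plate:** the same fit gives (-0.5, -0.6, +0.8) mm, within 0.03 rad.
- **Cup, jar and turner:** each was found again within about 4 mm of its first reading, which is the network's own accuracy. In the last side picture the network put the "turner" on the cup, so the turner check rests on the top picture only.
- **Robot:** it was clear of everything at the end, with wrist force under 1 N.

Two earlier checks disagreed:

- **Height fits while still gripped:** the fits read both plates 8 to 12 mm too high because tines and fingers hid part of them. The contact heights and the final unobstructed fits show both seated.
- **Large plate's place in its stand:** it sat 3 to 4 mm from my first estimate. I corrected that at the grasp, using the side view and the wrist force.

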